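Write a batch of bonsai name stakes

ROBOT

A 7-joint arm with a two-finger parallel gripper is mounted at the origin on the work surface. World frame = base frame: x ahead of the robot, y to its left, z up, the work surface at z = 0. Lengths are in m, angles in rad, forces in N, time in s.
With the tool pointing down it reaches from about 0.425 to 0.925 m from the base axis. Payload 6.8 kg.
Tool frame: the origin (TCP) lies on the mounting face of the last link; the fingertips stand 173 mm ahead of it and the grasp point (between the pads) lies 155 mm ahead of it; z points along the fingers, y is the direction in which the jaws open and shut (so a half turn about z gives the same grasp; the last joint's range is limited). The gripper opens to 85 mm and grips with 20 to 120 N. Pads are 22 mm wide; open, the fingers measure 114 mm over their backs; the gripper's body (76 mm by 85 mm) begins 54 mm behind the grasp point. The pads swing forward as they close: fully open they stand 13 mm farther back than shut.
Start: joints at [1.073, 0.477, 0.022, 1.555, -0.011, 1.109, -0.083], TCP at [0.257, -0.624, 0.405] pointing down, gripper open.
Joint ranges: [-2.96, 2.96], [-0.34, 2.1], [-1.41, 1.46], [0.24, 2.44], [-1.37, 4.51], [0.17, 1.92], [-2.96, 2.96]. Speed limits (rad/s): [2.39, 2.39, 3.14, 3.14, 3.14, 3.14, 3.14].

INTERFACE

Orientations are given as a unit quaternion [w, x, y, z].
In Python, from station import sensors, read_camera, bot gives the robot as it stands. The module is installed in compiled form; this text tells all that it offers.
- The arm moves only by the tool play_rows, never from a script. Its argument "commands" is a list of rows, each a list of 4 numbers: the shift along the tool's x, y, z in m, then the turn about the tool's z in degrees. A call has 1 to 20 rows; each row shifts and turns the commanded pose from where the row before left it, along the tool's axes as they then stand; what a row does not reach is not made up. A row lasts 1/10 s, in which the tool goes at most 50 mm and 8.59 degrees, less where a joint would pass 70% of its speed; a pose out of reach is approached as far as the arm can. A call with a gripper value outside its range is refused whole. "claw" is the finger opening in m, from 0 to 0.0854, set as the call begins (left out, the last holds). The fingers move at their own pace and stop on an object; "force" is the grip in N (left out, the last holds). Time passes only in rows, so rows that do not move let the fingers close. It gives the time, the measured TCP pose, the force and the opening at its end, in the units of the state.
- sensors.get_obs(): the state, without advancing time (a new reading comes with each control period).
- read_camera(name): name is "scene" or "top" or "wrist"; returns a dict with "frame" (480x640x3 uint8, blue, green, red), "depth" (480x640 float32, m along the optical axis (not along the pixel's ray), 0 where there is no reading), "fx", "fy", "cx", "cy" (pixels), "distortion" ([k1, k2, p1, p2, k3] as OpenCV has them; the pictures are not rectified), "rvec" (rotation vector, rad) and "tvec" (3), from world to camera coordinates, as OpenCV has them; the wrist camera has in their place "T_tool_cam" (4x4, takes a point from camera to tool coordinates, whose origin is the TCP and whose axes are the flange's). Camera axes: x right, y down, z forward; pixel columns grow to the right and rows downward; lengths in m; the calibration is good to about 2 mm. A picture is of the moment at which its call begins: read the wrist's pose just before it.
- bot.hand_in(): hands the job in, once; it reports no verdict.
The state is a dict: "t": time; "q": joint angles; "joint_vel": joint speeds; "joint_torque": joint torques, N m; "eef_pos": TCP position; "tool_rot": TCP orientation; "contact_force": force on the tool from outside, world axes, zero at the start; "torque": the same for the moment, N m; "gripper_width": opening from 0.0 (shut) to 1.0 (fully open).
Only numpy, scipy, OpenCV 4.12 (cv2) and the standard library are available. Lean on these libraries where they do the work, as an engineer would, in place of code of your own. Each camera call takes 0.05 s, during which the arm holds its last target.

TASK

Put every wooden name stake from the dark board into its own pocket of the writing machine, leg towards the clamp, and swing the toggle clamp over centre until it locks down on them. Press the hand trigger to its halfway stop, wait there a good second for the guide light, then press it fully down; afterwards swing the clamp all the way back open and lay all the stakes flat, side by side, written face up, in the black tray. Never press the trigger past halfway unless the clamp is locked, and leave the shears, the small pots and the wire spool where they are.

Things in the scene. Friction and masses are not known exactly. Their poses are not given: they have to be found in the camera images.
- stake0: loose flat wooden name stake, 10 mm thick, 32 g: head 54 mm (x) by 50 mm (y); from the middle of its -x edge a leg 14 mm wide runs in -x to a point 108 mm from the head's centre. Origin: underside of the head's centre; z up out of its face. It balances at x = -18 mm; grip the leg across y, 42 to 60 mm from the origin. All alike; absent in some starts (None)
- stake1: loose flat wooden name stake, 10 mm thick, 32 g: head 54 mm (x) by 50 mm (y); from the middle of its -x edge a leg 14 mm wide runs in -x to a point 108 mm from the head's centre. Origin: underside of the head's centre; z up out of its face. It balances at x = -18 mm; grip the leg across y, 42 to 60 mm from the origin. All alike; absent in some starts (None)
- stake2: loose flat wooden name stake, 10 mm thick, 32 g: head 54 mm (x) by 50 mm (y); from the middle of its -x edge a leg 14 mm wide runs in -x to a point 108 mm from the head's centre. Origin: underside of the head's centre; z up out of its face. It balances at x = -18 mm; grip the leg across y, 42 to 60 mm from the origin. All alike; absent in some starts (None)
- stake3: loose flat wooden name stake, 10 mm thick, 32 g: head 54 mm (x) by 50 mm (y); from the middle of its -x edge a leg 14 mm wide runs in -x to a point 108 mm from the head's centre. Origin: underside of the head's centre; z up out of its face. It balances at x = -18 mm; grip the leg across y, 42 to 60 mm from the origin. All alike; absent in some starts (None)
- pocket0 (a point): middle of the floor of pocket 0, 30 mm above the bench; a stake is seated when its origin lies here, leg in the machine's -x. A pocket is 56 mm (y) by 62 mm (x), 7 mm deep, with rear fence and front lips; a 24 mm slot in the lips lets the leg hang out in front, over the open bench
- pocket1 (a point): middle of the floor of pocket 1, 30 mm above the bench; a stake is seated when its origin lies here, leg in the machine's -x. A pocket is 56 mm (y) by 62 mm (x), 7 mm deep, with rear fence and front lips; a 24 mm slot in the lips lets the leg hang out in front, over the open bench
- pocket2 (a point): middle of the floor of pocket 2, 30 mm above the bench; a stake is seated when its origin lies here, leg in the machine's -x. A pocket is 56 mm (y) by 62 mm (x), 7 mm deep, with rear fence and front lips; a 24 mm slot in the lips lets the leg hang out in front, over the open bench
- pocket3 (a point): middle of the floor of pocket 3, 30 mm above the bench; a stake is seated when its origin lies here, leg in the machine's -x. A pocket is 56 mm (y) by 62 mm (x), 7 mm deep, with rear fence and front lips; a 24 mm slot in the lips lets the leg hang out in front, over the open bench
- writer: the fixed pen writing machine; origin on the bench under the middle of its four pockets, in a row at y = -102, -40, 40, 102 mm; its x points away from the robot, to the pen gantry parked clear at the rear. On the robot side a toggle clamp stands in the middle on a tongue 32 mm wide, 10 mm high; open, its 236 mm cross bar stands 150 mm in front of the pockets' middle, up to 0.19 m high
- clamp_handle (a joint): angle of the toggle clamp's handle: 0 = locked on its stop (handle upright, leaning 0.15 rad to the nest, the cross bar's rubber feet pressing on the heads of the stakes), dead centre at 0.08, 1.58 = fully open on its stop (handle lying back towards the robot, arm and bar upright). A few newtons at the knob move it, under 10 N over centre. It stays on either stop; let go between, it falls to one or to about 0.3, feet on the stakes
- handle_pivot (a point): the fixed axis of the clamp handle, along the machine's y
- handle_grip (a point): middle of the black ball knob (30 mm across) on the end of the clamp handle, 95 mm from the pivot; at joint value q it stands 95 mm x (sin(0.15 - q), cos(0.15 - q)) in machine x and z from handle_pivot. It can be pinched across the machine's y from above all the way round, turning between the fingers; the handle below it is 12 mm thick
- clamp_arm: the clamp's arm with its cross bar and four rubber feet, moved by the handle through the link; origin on its pivot, in the middle of the clamp
- trigger: the fixed hand trigger: a grey box 90 x 66 mm, 36 mm high, with a black push button 38 mm across on top. Origin on the bench under its middle
- trigger_top (a point): middle of the top of the trigger's button, 68 mm above the bench at rest; it is pressed straight down
- trigger_first (a joint): first stage of the button, 0 at rest to 0.006 m at the halfway stop; light, 1 to 2.5 N
- trigger_second (a joint): second stage, begins when the first is fully in: 0 to 0.006 m (12 mm down in all = fully down); it needs 9 N to start and 13 N at the bottom, so 3 to 8 N rests on the halfway stop
- board: fixed dark rubber-faced board 200 x 260 mm, 6 mm thick, flat on the bench, on which the blank stakes start. Origin on the bench under its middle
- tray: fixed open black plastic tray 200 mm (x) by 290 mm (y), 36 mm high, walls and floor 4 mm thick; stakes fit side by side with their legs along its x. Origin on the bench under its middle
- spool: bystander: loose spool of copper training wire standing on end, 72 mm across, 48 mm high; origin on the bench under it
- shears: bystander: loose steel bonsai shears lying flat, 170 mm long along x, 76 mm over the finger loops, 12 mm high; origin underneath, near the middle
- pots: bystander: two small terracotta pots, one in the other, 82 mm across, 76 mm high; origin on the bench under them
Things that resemble listed ones, but are neither listed nor needed, are in the scene too. Leave any green or red look-alike of the stake0 alone.

How it is judged:
By the outcome, as a careful person would: the job done as asked, in the order asked, and still so for the second after the job is handed in, with the robot touching nothing.
Of stake0, stake1, stake2, stake3 only 2 to 4 are there at a start; the rules pass over those that are not, and their reading is None.
At some moment in a run one of stake0, stake1, stake2, stake3 may be knocked a few centimetres aside while the robot is not near it.
Once in a run the grip may slacken for a moment while it holds something.
It also fails if it takes over 210 s, if anything falls off the work surface, if the arm or the gripper's body presses on something with over 40 N, if the wrist force passes 120 N, or if a joint passes its speed limit or range.

## Working session

There is one attempt and no reset: what is moved stays moved. The work goes in short steps, Python scripts to look and compute and a tool call to move; the robot and the scene stay as the last step left them, time stands still between calls to the robot, and variables do not carry over. Pictures are saved under pics/ and viewed, and the job is handed in when it is done.

Besides the shell and the picture viewer there is one more tool, called after "Emit:" by a JSON object that holds its "name" and its "arguments", one argument or row to a line. play_rows: Moves the arm, as the interface text tells. Its arguments: {"type":"object","properties":{"commands":{"type":"array"},"claw":{"type":"number"},"force":{"type":"number"}},"required":["commands"]}

```bash
ls; mkdir -p pics; python3 - <<'E'
from station import sensors, read_camera
import cv2
o=sensors.get_obs(); print(o)
for n in ("scene","top","wrist"):
    c=read_camera(n); cv2.imwrite(f"pics/a_{n}.png",c["frame"])
    print(n,{k:v for k,v in c.items() if k not in("frame","depth")})
E
```

```text
pics
{'t': 0.0, 'q': array([ 1.07289748,  0.47777372,  0.02235065,  1.55645668, -0.01150542,
        1.10929971, -0.08308822]), 'joint_vel': array([ 5.40028990e-04, -8.45881258e-04,  2.16102871e-04, -5.76116371e-04,
       -9.54057303e-05,  1.92687484e-03, -7.08691932e-04]), 'joint_torque': array([ 4.43295639e-04, -5.96444499e+01,  1.60815451e+00, -2.81195086e+01,
        1.25013205e-02,  9.48813627e-03, -1.47122250e-05]), 'eef_pos': array([ 0.25639746, -0.62410408,  0.40374113]), 'tool_rot': array([-8.72045270e-04,  9.81064698e-01,  1.93678188e-01, -2.40421534e-04]), 'contact_force': array([ 0.07951395, -0.54812058,  0.17684147]), 'torque': array([-0.01526704, -0.03156787, -0.01584148]), 'gripper_width': 0.9985635630517786}
scene {'fx': 524.0146335631416, 'fy': 524.0146335631416, 'cx': 315.1023197697121, 'cy': 239.61680682473812, 'distortion': array([0.04868012, 0.        , 0.        , 0.        , 0.        ]), 'rvec': array([ 1.9304208 ,  1.44752465, -0.61476111]), 'tvec': array([-0.05912137, -0.23893033,  1.6997882 ])}
top {'fx': 597.2341467631011, 'fy': 597.2341467631011, 'cx': 316.5006125553272, 'cy': 246.3624252272228, 'distortion': array([-0.14654051,  0.        ,  0.        ,  0.        ,  0.        ]), 'rvec': array([ 2.1933705 , -2.16008334,  0.10526767]), 'tvec': array([-0.11460383,  0.49747854,  1.90941002])}
wrist {'fx': 371.4989518113307, 'fy': 371.4989518113307, 'cx': 317.8907286926779, 'cy': 241.38648286997866, 'distortion': array([-0.04760654,  0.        ,  0.        ,  0.        ,  0.        ]), 'T_tool_cam': array([[ 1.87722550e-05, -9.52018930e-01, -3.06039142e-01,
         7.93615275e-02],
       [ 9.99999274e-01, -3.50850165e-04,  1.15275529e-03,
        -4.94616489e-04],
       [-1.20481874e-03, -3.06038941e-01,  9.52018232e-01,
         3.02450063e-02],
       [ 0.00000000e+00,  0.00000000e+00,  0.00000000e+00,
         1.00000000e+00]])}
```

View pics/a_top.png

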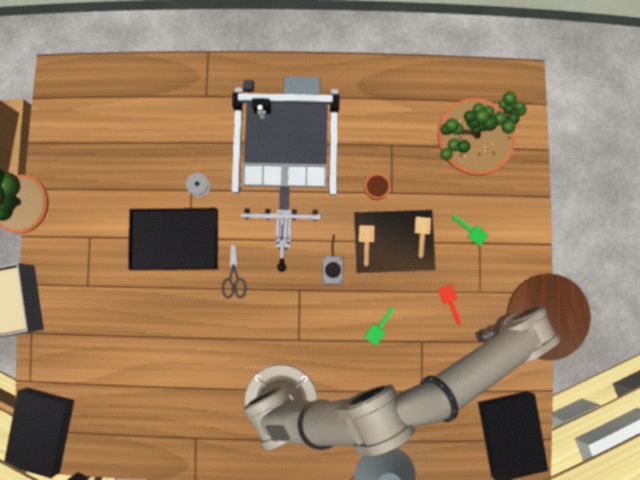

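View pics/a_scene.png

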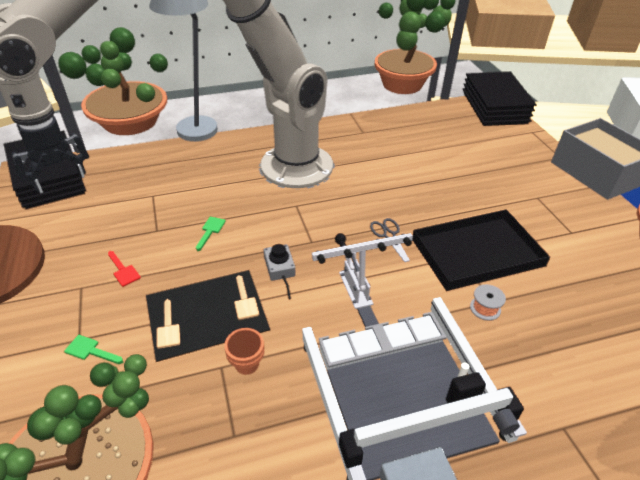

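View pics/a_wrist.png

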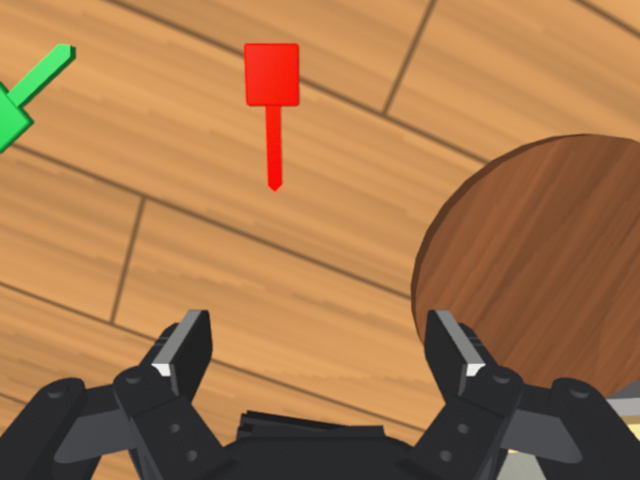

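Top view: two wooden stakes on the dark board with heads at about (367,235) and (423,228). The look-alikes are green at (478,235) and (376,333) and red at (448,294), all off the board. The clamp is at (283,215), the trigger button at (333,270), the tray at (173,239) and the pocket row at (285,175).

```bash
cat > h.py <<'E'
import numpy as np, cv2
from scipy.spatial.transform import Rotation as R
from station import sensors, read_camera
def tool():
    o=sensors.get_obs(); q=o["tool_rot"]; T=np.eye(4)
    T[:3,:3]=R.from_quat([q[1],q[2],q[3],q[0]]).as_matrix(); T[:3,3]=o["eef_pos"]; return T
class Cam:
    def __init__(s,n):
        T=tool(); c=read_camera(n); s.n=n; s.f=c["frame"]; s.d=c["depth"]
        s.K=np.array([[c["fx"],0,c["cx"]],[0,c["fy"],c["cy"]],[0,0,1]]); s.D=np.array(c["distortion"])
        if n=="wrist": s.W=T@c["T_tool_cam"]
        else:
            M=np.eye(4); M[:3,:3]=cv2.Rodrigues(np.array(c["rvec"]))[0]; M[:3,3]=c["tvec"]; s.W=np.linalg.inv(M)
    def ray(s,u,v):
        p=cv2.undistortPoints(np.array([[[u,v]]],float),s.K,s.D)[0,0]; return np.array([p[0],p[1],1.])
    def depthpt(s,u,v):
        d=s.d[int(round(v)),int(round(u))]; return (s.W@np.append(s.ray(u,v)*d,1))[:3]
    def at_z(s,u,v,z):
        r=s.W[:3,:3]@s.ray(u,v); o=s.W[:3,3]; return o+r*(z-o[2])/r[2]
    def cloud(s):
        h,w=s.d.shape; uv=np.stack(np.meshgrid(np.arange(w),np.arange(h)),-1).reshape(-1,1,2).astype(float)
        p=cv2.undistortPoints(uv,s.K,s.D).reshape(h,w,2)
        P=np.concatenate([p,np.ones((h,w,1))],-1)*s.d[...,None]
        return P@s.W[:3,:3].T+s.W[:3,3]
    def proj(s,X):
        M=np.linalg.inv(s.W); return cv2.projectPoints(np.array(X,float).reshape(-1,3),cv2.Rodrigues(M[:3,:3])[0],M[:3,3],s.K,s.D)[0].reshape(-1,2)
    def save(s,name,crop=None,k=1):
        f=s.f if crop is None else s.f[crop[1]:crop[3],crop[0]:crop[2]]
        cv2.imwrite("pics/"+name,cv2.resize(f,None,fx=k,fy=k,interpolation=cv2.INTER_CUBIC))
E
python3 - <<'E'
from h import *
np.set_printoptions(precision=3,suppress=True)
c=Cam("top")
c.save("top_crop.png",(110,70,510,350),2)
print("tray corners",[c.at_z(*p,0.036)[:2] for p in((131,209),(217,208),(218,269),(130,270))])
print("board",[c.at_z(*p,0.006)[:2] for p in((355,213),(432,210),(435,271),(357,273))])
for n,p in dict(h1=(367,235),t1=(367,264),h2=(423,227),t2=(421,256),trig=(333,270),knob=(282,266),barL=(243,216),barR=(318,216),pk0=(314,176),pk3=(254,176),spool=(198,185),shears=(234,270),pots=(377,187)).items(): print(n,c.depthpt(*p))
E
```

```text
tray corners [array([0.611, 0.503]), array([0.618, 0.218]), array([0.42 , 0.208]), array([0.412, 0.497])]
board [array([ 0.613, -0.232]), array([ 0.627, -0.487]), array([ 0.426, -0.496]), array([ 0.416, -0.24 ])]
h1 [ 0.54  -0.271  0.013]
t1 [ 0.445 -0.272  0.013]
h2 [ 0.569 -0.455  0.015]
t2 [ 0.472 -0.446  0.03 ]
trig [ 0.421 -0.16   0.069]
knob [0.431 0.    0.079]
barL [0.573 0.115 0.178]
barR [ 0.576 -0.109  0.178]
pk0 [ 0.729 -0.095  0.029]
pk3 [0.727 0.101 0.029]
spool [0.691 0.281 0.047]
shears [0.419 0.16  0.009]
pots [ 0.688 -0.297  0.074]
```

View pics/top_crop.png

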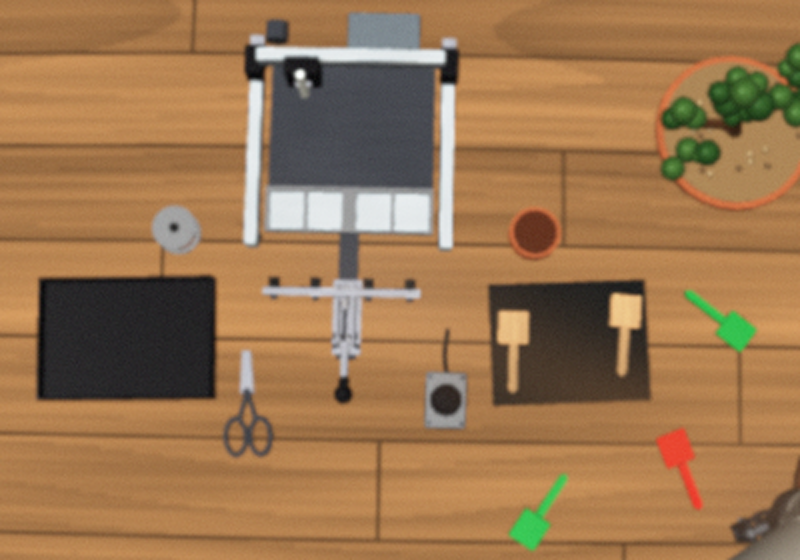

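Emit:
{"name": "play_rows", "arguments": {
  "commands": [
    [0,0,0,7.5],
    [0,0,0,7.5],
    [0,0,0,7.4],
    [0.02,-0.022,0,0],
    [0.02,-0.022,0,0],
    [0.02,-0.022,0,0],
    [0.02,-0.022,0,0],
    [0.02,-0.022,0,0],
    [0.02,-0.022,0,0],
    [0.02,-0.022,0,0],
    [0.02,-0.022,0,0],
    [0.02,-0.022,0,0],
    [0.02,-0.022,0,0],
    [0.02,-0.022,0,0],
    [0.02,-0.022,0,0],
    [0.02,-0.022,0,0],
    [0.02,-0.022,0,0],
    [0.02,-0.022,0,0],
    [0.02,-0.022,0,0]
  ]
}}

```text
t: 2.1
eef_pos: [0.5775, -0.2718, 0.4045]
tool_rot: [-0.0, 1.0, -0.001, -0.0]
contact_force: [0.9, -0.3, -0.2]
gripper_width: 0.998
```

```bash
python3 - <<'E'
from h import *
np.set_printoptions(precision=4,suppress=True)
c=Cam("wrist"); print(tool()); c.save("w1.png")
np.save("w1d.npy",c.cloud())
E
```

```text
[[ 1.      0.0058  0.0024  0.5812]
 [ 0.0058 -1.      0.0035 -0.2663]
 [ 0.0024 -0.0035 -1.      0.4045]
 [ 0.      0.      0.      1.    ]]
```

View pics/w1.png

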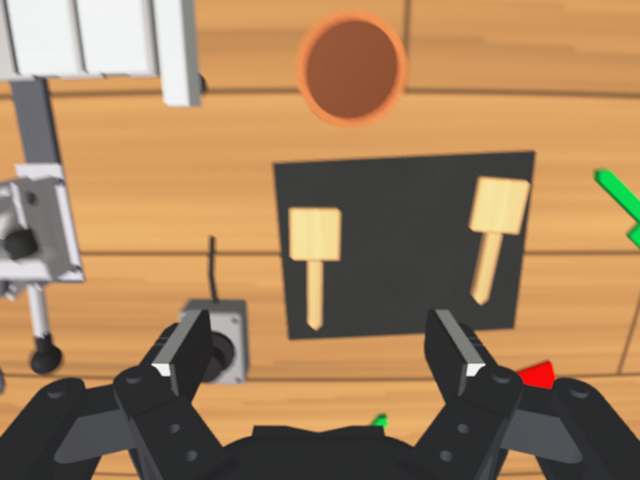

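Wrist view: two wooden stakes on the board, heads at (315,234) and (499,205), legs toward the robot. This confirms exactly two. The pots are at (350,65) and the trigger at (215,345). Next I'll look at the machine.

Emit:
{"name": "play_rows", "arguments": {
  "commands": [
    [0.008,-0.025,-0.008,0],
    [0.008,-0.025,-0.008,0],
    [0.008,-0.025,-0.008,0],
    [0.008,-0.025,-0.008,0],
    [0.008,-0.025,-0.008,0],
    [0.008,-0.025,-0.008,0],
    [0.008,-0.025,-0.008,0],
    [0.008,-0.025,-0.008,0],
    [0.008,-0.025,0,0],
    [0.008,-0.025,0,0],
    [0,0,0,0],
    [0,0,0,0]
  ]
}}

```text
t: 3.35
eef_pos: [0.6572, -0.0225, 0.4683]
tool_rot: [0.0, 1.0, 0.0, -0.0]
contact_force: [-0.2, -0.6, -0.3]
gripper_width: 0.998
```

```bash
python3 - <<'E'
from h import *
np.set_printoptions(precision=4,suppress=True)
c=Cam("wrist"); print(tool()); c.save("w2.png")
np.save("w2d.npy",c.cloud())
E
```

```text
[[ 1.     -0.0019 -0.0007  0.6571]
 [-0.0019 -1.     -0.0009 -0.0238]
 [-0.0007  0.0009 -1.      0.4684]
 [ 0.      0.      0.      1.    ]]
```

View pics/w2.png

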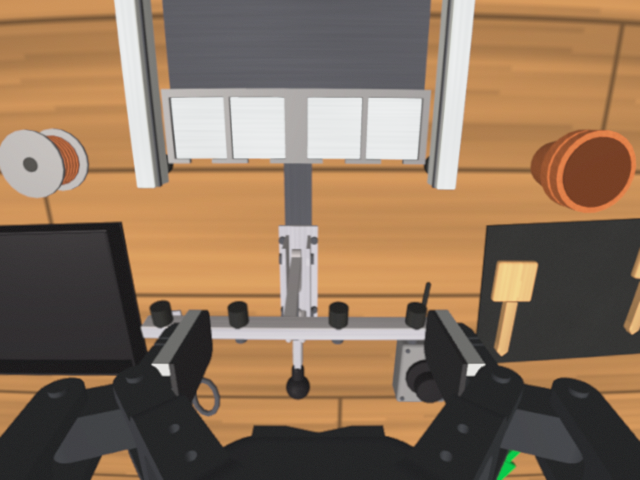

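```bash
python3 - <<'E'
from h import *
np.set_printoptions(precision=4,suppress=True)
f=cv2.imread("pics/w2.png"); cv2.imwrite("pics/w2c.png",cv2.resize(f[70:200,110:490],None,fx=2.1,fy=2.1,interpolation=cv2.INTER_CUBIC))
# stakes in w1 by colour
f=cv2.imread("pics/w1.png"); P=np.load("w1d.npy")
m=np.zeros(f.shape[:2],np.uint8); cv2.fillPoly(m,[np.array([(280,168),(530,157),(512,323),(293,334)])],1)
g=((f[...,2]>130)&(m>0)).astype(np.uint8)
n,l,s,ce=cv2.connectedComponentsWithStats(g)
for i in range(1,n):
    if s[i,4]<300: continue
    q=P[l==i]; z=np.median(q[:,2]); q=q[abs(q[:,2]-z)<.006]
    xy=q[:,:2]; print(i,s[i],"z",z)
    np.save(f"st{i}.npy",xy)
E
```

```text
1 [ 469  176   59  129 4225] z 0.016231622129307066
2 [ 288  207   54  124 3907] z 0.0161742812546955
```

View pics/w2c.png

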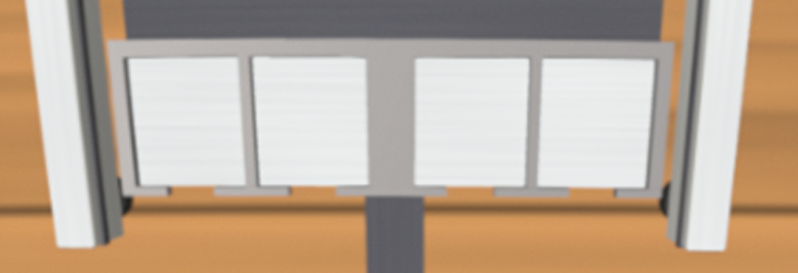

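```bash
cat >> h.py <<'E'
from scipy.optimize import least_squares, minimize
POLY=np.array([(27,25),(27,-25),(-27,-25),(-27,-7),(-98,-7),(-108,0),(-98,7),(-27,7),(-27,25)],np.float32)
def fit_stake(xy,sc=1000):
    q=(xy*sc)[::max(1,len(xy)//1500)]
    def cost(p):
        c,s=np.cos(p[2]),np.sin(p[2]); d=q-p[:2]; b=np.stack([c*d[:,0]+s*d[:,1],-s*d[:,0]+c*d[:,1]],1).astype(np.float32)
        return np.mean([max(0,-cv2.pointPolygonTest(POLY,(float(x),float(y)),True)+1.5)**2 for x,y in b])
    m=q.mean(0); w,v=np.linalg.eigh(np.cov((q-m).T)); a=v[:,1]
    t=(q-m)@a
    if abs(t.max())>abs(t.min()): a=-a
    p0=[*(m+18*a),np.arctan2(a[1],a[0])]
    r=minimize(cost,p0,method="Nelder-Mead",options=dict(xatol=.02,fatol=1e-4,initial_simplex=[p0,np.add(p0,[4,0,0]),np.add(p0,[0,4,0]),np.add(p0,[0,0,.06])]))
    return r.x/[sc,sc,1],r.fun
E
python3 - <<'E'
from h import *
np.set_printoptions(precision=4,suppress=True)
for i in(1,2): print(fit_stake(np.load(f"st{i}.npy")))
c=Cam("wrist")
pix=np.array([(130,57),(240,57),(252,57),(366,57),(414,57),(529,57),(541,57),(655,59),(137,187),(247,187),(257,186),(368,187),(415,187),(527,187),(538,187),(648,188)])/2.1+(110,70)
ys=[130,74,68,12,-12,-68,-74,-130]
M=np.array([(31,y) for y in ys]+[(-31,y) for y in ys])/1000.
W=np.array([c.at_z(*p,0.033)[:2] for p in pix])
def res(p):
    cc,s=np.cos(p[2]),np.sin(p[2]); return (M@np.array([[cc,s],[-s,cc]])+p[:2]-W).ravel()
r=least_squares(res,[.73,0,0]); print("machine",r.x,"res mm",(r.fun*1000).reshape(-1,2).round(1).tolist())
P=c.cloud()
for n,(u,v) in dict(knob=(297,382),bar1=(190,327),bar2=(400,327),railR=(445,150),railL=(140,150),railRend=(445,180),trig=(424,378),spool=(28,163),shears=(200,390),tr=(122,225),foot1=(160,312)).items(): print(n,P[v,u])
E
```

```text
(array([ 0.5765, -0.4537, -0.0619]), np.float64(0.1268996393609444))
(array([ 0.5471, -0.2695, -0.007 ]), np.float64(0.09422634284380915))
machine [ 0.73   -0.0013 -0.0058] res mm [[-0.6, 1.9], [-0.2, 0.3], [-0.2, 0.2], [-0.1, 0.0], [-0.1, -0.6], [-0.5, -0.4], [-0.5, -0.5], [-0.2, -0.4], [0.4, -1.1], [0.5, -0.2], [0.0, -1.1], [0.5, -0.3], [0.5, -0.3], [0.2, 0.9], [0.2, 0.5], [0.2, 1.0]]
knob [0.4426 0.0016 0.0717]
bar1 [0.6684 0.0214 0.3248]
bar2 [ 0.5821 -0.0883  0.1807]
railR [ 0.7096 -0.1534  0.0525]
railL [0.7107 0.1587 0.0514]
railRend [ 0.6792 -0.1559  0.0536]
trig [ 0.4433 -0.1513  0.0667]
spool [0.6992 0.2837 0.0495]
shears [ 0.3704  0.1468 -0.0002]
tr [0.6173 0.2181 0.0009]
foot1 [0.5963 0.0997 0.182 ]
```

Emit:
{"name": "play_rows", "arguments": {
  "commands": [
    [-0.016,0.0245,0,0],
    [-0.016,0.0245,0,0],
    [-0.016,0.0245,0,0],
    [-0.016,0.0245,0,0],
    [-0.016,0.0245,0,0],
    [-0.016,0.0245,0,0],
    [-0.016,0.0245,0.02,0],
    [-0.016,0.0245,0.02,0],
    [-0.016,0.0245,0.02,0],
    [-0.016,0.0245,0.02,0],
    [0,0,0.03,0],
    [0,0,0.03,0],
    [0,0,0.028,0],
    [0,0,0,0],
    [0,0,0,0]
  ],
  "claw": 0.045,
  "force": 50
}}

```text
t: 4.95
eef_pos: [0.4965, -0.2686, 0.3011]
tool_rot: [0.0, 1.0, -0.001, -0.0]
contact_force: [-0.0, 0.0, -0.1]
gripper_width: 0.525
```

```bash
cat >> h.py <<'E'
def stakes(c,zlo=-0.01,zhi=0.08,roi=None,minpx=300):
    """light-wood stakes lying on the dark board"""
    hsv=cv2.cvtColor(c.f,cv2.COLOR_BGR2HSV); P=c.cloud()
    g=(hsv[...,2]>120)
    b=np.zeros(g.shape,bool)
    x,y=P[...,0],P[...,1]
    x0,x1,y0,y1=roi
    g&=(x>x0)&(x<x1)&(y>y0)&(y<y1)&(P[...,2]>zlo)&(P[...,2]<zhi)
    n,l,s,ce=cv2.connectedComponentsWithStats(g.astype(np.uint8)); out=[]
    for i in range(1,n):
        if s[i,4]<minpx: continue
        q=P[l==i]; z=np.median(q[:,2]); q=q[abs(q[:,2]-z)<.006]
        out.append((fit_stake(q[:,:2]),z,s[i]))
    return out
E
python3 - <<'E'
from h import *
np.set_printoptions(precision=4,suppress=True)
c=Cam("wrist"); print(tool()); c.save("w3.png")
for s in stakes(c,.010,.03,(.43,.605,-.48,-.245)): print(s)
E
```

```text
[[ 1.     -0.0024  0.0015  0.4971]
 [-0.0024 -1.     -0.0009 -0.2685]
 [ 0.0015  0.0009 -1.      0.3021]
 [ 0.      0.      0.      1.    ]]
((array([ 0.5759, -0.4535, -0.0645]), np.float64(0.19693316896013366)), np.float64(0.01650263555601464), array([ 544,   79,   93,  194, 8540], dtype=int32))
((array([ 0.5467, -0.2698, -0.01  ]), np.float64(0.12374292311025775)), np.float64(0.016410810367513518), array([ 284,  126,   74,  185, 7715], dtype=int32))
```

View pics/w3.png

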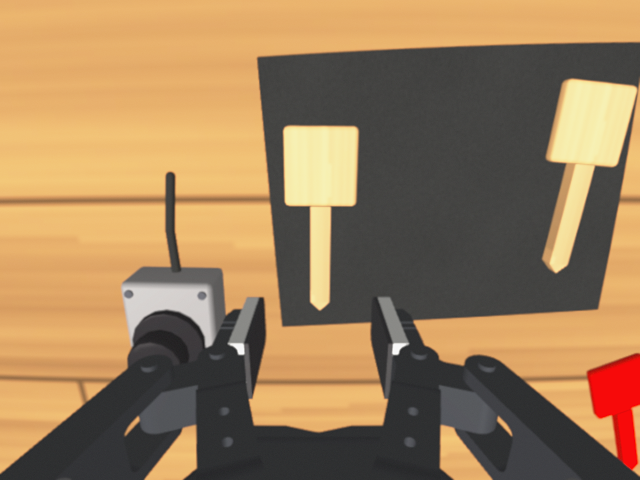

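The view shows stake A's head at (320,165) and stake B's at (592,122), both measured twice in agreement. Picking A now.

Emit:
{"name": "play_rows", "arguments": {
  "commands": [
    [-0.001,0.0008,0.02,0.4],
    [0,0,0.025,0],
    [0,0,0.025,0],
    [0,0,0.02,0],
    [0,0,0.015,0],
    [0,0,0.008,0],
    [0,0,0.005,0],
    [0,0,0.002,0],
    [0,0,0,0],
    [0,0,0,0],
    [0,0,0,0]
  ]
}}

```text
t: 6.1
eef_pos: [0.4961, -0.2686, 0.1812]
tool_rot: [0.0, 1.0, -0.004, 0.0]
contact_force: [0.2, -0.1, -0.3]
gripper_width: 0.529
```

Emit:
{"name": "play_rows", "arguments": {
  "commands": [
    [0,0,0,0],
    [0,0,0,0],
    [0,0,0,0],
    [0,0,0,0],
    [0,0,0,0],
    [0,0,0,0],
    [0,0,0,0],
    [0,0,0,0]
  ],
  "claw": 0.008
}}

```text
t: 6.9
eef_pos: [0.4961, -0.2686, 0.1811]
tool_rot: [0.0, 1.0, -0.004, 0.0]
contact_force: [-0.7, -0.5, 6.4]
gripper_width: 0.145
```

Emit:
{"name": "play_rows", "arguments": {
  "commands": [
    [0,0,-0.005,0],
    [0,0,-0.02,0],
    [0,0,-0.025,0],
    [0,0,-0.03,0],
    [0,0,-0.03,0],
    [0,0,-0.02,0],
    [0,0,0,0],
    [0,0,0,0]
  ]
}}

```text
t: 7.7
eef_pos: [0.4957, -0.2683, 0.3106]
tool_rot: [0.0, 1.0, -0.004, 0.0]
contact_force: [-0.8, -0.4, -0.2]
gripper_width: 0.145
```

```bash
python3 - <<'E'
from h import *
np.set_printoptions(precision=4,suppress=True)
c=Cam("wrist"); print(tool(), sensors.get_obs()["gripper_width"]); c.save("w4.png")
z0=tool()[2,3]-.18
for s in stakes(c,z0-.04,z0+.05,(.43,.605,-.4,-.2)): print(s, z0+.016)
E
```

```text
[[ 1.     -0.008  -0.0013  0.4955]
 [-0.008  -1.      0.0005 -0.2682]
 [-0.0013 -0.0005 -1.      0.3099]
 [ 0.      0.      0.      1.    ]] 0.1401866501047559
((array([ 0.5466, -0.2685, -0.0143]), np.float64(0.062240698616882806)), np.float64(0.1459119298003425), array([  250,   128,   140,   303, 23825], dtype=int32)) 0.14586754155094106
((array([ 0.5074, -0.2395,  1.5658]), np.float64(0.0)), np.float64(0.16359588464271801), array([281, 295,  17,  56, 600], dtype=int32)) 0.14586754155094106
((array([ 0.5066, -0.2961, -1.5998]), np.float64(0.0)), np.float64(0.16330740665544377), array([338, 295,  18,  56, 605], dtype=int32)) 0.14586754155094106
```

View pics/w4.png

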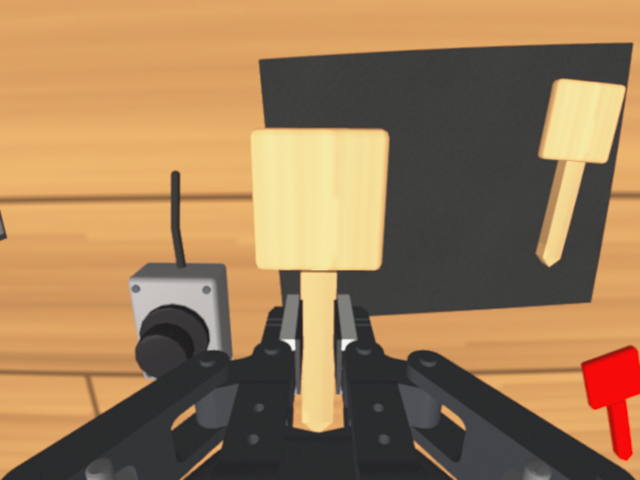

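Emit:
{"name": "play_rows", "arguments": {
  "commands": [
    [0.025,0,0,-0.25],
    [0.035,0,0,-0.25],
    [0.035,0,0,0],
    [0.035,0,0,0],
    [0.0285,-0.015,0,0],
    [0.025,-0.025,0,0],
    [0,-0.03,0,0],
    [0,-0.03,0,0],
    [0,-0.03,0,0],
    [0,-0.03,0,0],
    [0,-0.03,0,0],
    [0,-0.03,0,0],
    [0,-0.03,0,0],
    [0,-0.03,0,0],
    [0,-0.027,0,0],
    [0,0,0,0],
    [0,0,0,0],
    [0,0,0,0]
  ]
}}

```text
t: 9.55
eef_pos: [0.679, 0.0366, 0.3096]
tool_rot: [0.001, 1.0, -0.001, -0.001]
contact_force: [-0.4, -1.3, -0.3]
gripper_width: 0.15
```

```bash
python3 - <<'E'
from h import *
np.set_printoptions(precision=4,suppress=True)
c=Cam("wrist"); print(tool(), sensors.get_obs()["gripper_width"]); c.save("w5.png")
z0=tool()[2,3]-.18
for s in stakes(c,z0-.04,z0+.05,(.5,.8,-.1,.2),3000): print(s, z0+.016)
E
```

```text
[[ 1.     -0.0017 -0.0012  0.6792]
 [-0.0017 -1.     -0.0013  0.0363]
 [-0.0012  0.0013 -1.      0.3099]
 [ 0.      0.      0.      1.    ]] 0.15492580222869468
((array([ 0.7295,  0.0367, -0.0091]), np.float64(0.07934155289339702)), np.float64(0.14478484512107243), array([  250,   128,   140,   303, 23798], dtype=int32)) 0.14588055214257006
```

View pics/w5.png

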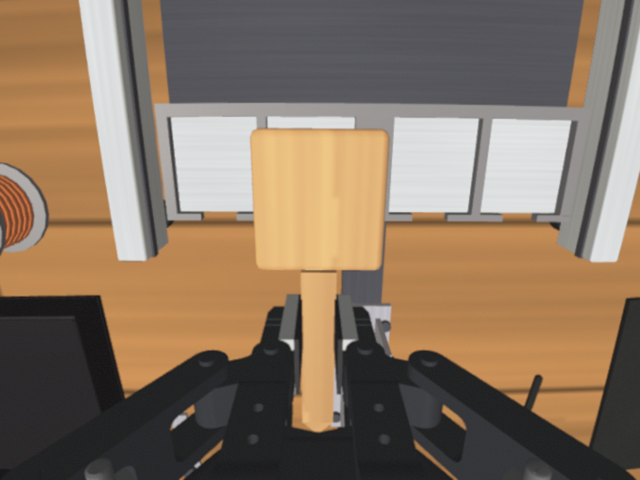

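Emit:
{"name": "play_rows", "arguments": {
  "commands": [
    [0.0007,-0.002,0.02,-0.2],
    [0,0,0.03,0],
    [0,0,0.02,0],
    [0,0,0.01,0],
    [0,0,0.005,0],
    [0,0,0,0],
    [0,0,0,0]
  ]
}}

```text
t: 10.3
eef_pos: [0.6805, 0.04, 0.2268]
tool_rot: [-0.0, 1.0, 0.002, 0.001]
contact_force: [1.0, -0.1, -0.1]
gripper_width: 0.143
```

```bash
python3 - <<'E'
from h import *
np.set_printoptions(precision=4,suppress=True)
c=Cam("wrist"); print(tool(), sensors.get_obs()["gripper_width"]); c.save("w6.png",(0,60,640,460),1.2)
z0=tool()[2,3]-.18
for s in stakes(c,z0-.04,z0+.05,(.5,.8,-.1,.2),3000): print(s, z0+.016)
E
```

```text
[[ 1.      0.0038  0.002   0.6805]
 [ 0.0038 -1.      0.0002  0.0401]
 [ 0.002  -0.0002 -1.      0.2269]
 [ 0.      0.      0.      1.    ]] 0.14109188319081306
((array([0.6996, 0.1617, 3.0518]), np.float64(0.6204274184927323)), np.float64(0.05231864393055646), array([    0,    10,    92,   319, 12087], dtype=int32)) 0.06294436286559095
((array([0.7365, 0.0625, 1.5988]), np.float64(711.49771445986)), np.float64(0.03703076854660496), array([   81,    93,   559,   338, 89772], dtype=int32)) 0.06294436286559095
```

View pics/w6.png

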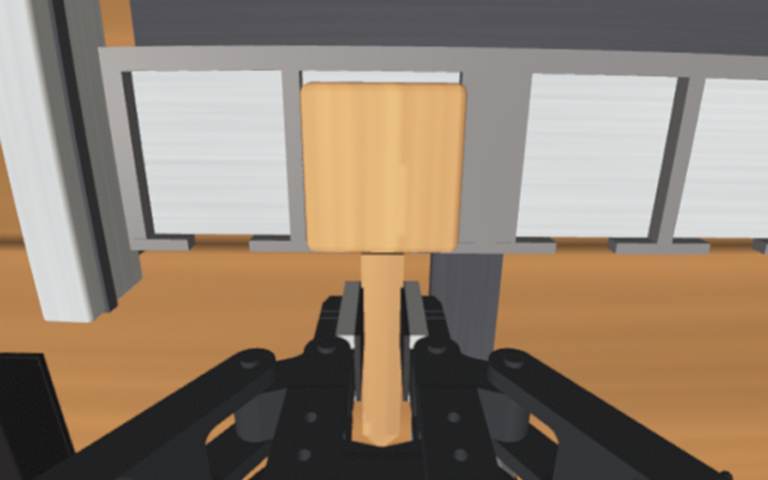

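```bash
cat >> h.py <<'E'
def held(c,zt,roi,tol=.008,smin=60,minpx=2500):
    hsv=cv2.cvtColor(c.f,cv2.COLOR_BGR2HSV); P=c.cloud(); x,y,z=P[...,0],P[...,1],P[...,2]
    g=(hsv[...,1]>smin)&(hsv[...,2]>110)&(abs(z-zt)<tol)&(x>roi[0])&(x<roi[1])&(y>roi[2])&(y<roi[3])
    n,l,s,ce=cv2.connectedComponentsWithStats(g.astype(np.uint8)); out=[]
    for i in range(1,n):
        if s[i,4]<minpx: continue
        q=P[l==i]; out.append((*fit_stake(q[:,:2]),round(float(np.median(q[:,2])),4),int(s[i,4])))
    return out
def machine(c,pix,M,z=.037):
    W=np.array([c.at_z(*p,z)[:2] for p in pix]); M=np.array(M,float)
    def res(p):
        cc,s=np.cos(p[2]),np.sin(p[2]); return (M@np.array([[cc,s],[-s,cc]])+p[:2]-W).ravel()
    r=least_squares(res,[.73,0,0]); return r.x,(r.fun*1000).reshape(-1,2).round(1)
E
python3 - <<'E'
from h import *
np.set_printoptions(precision=4,suppress=True)
for k in range(2):
    c=Cam("wrist"); T=tool(); print(T[:3,3],T[1,0])
    print(held(c,T[2,3]-.164,(.5,.8,-.1,.2)))
pix=np.array([(124,72),(284,71),(153,236),(290,237),(299,70),(461,72),(532,74),(679,78),(517,238),(650,240)])/1.2+(0,60)
print(machine(c,pix,[(.031,.130),(.031,.074),(-.031,.13),(-.031,.074),(.031,.068),(.031,.012),(.031,-.012),(.031,-.068),(-.031,-.012),(-.031,-.068)]))
E
```

```text
[0.6805 0.0403 0.2269] 0.003949962539457054
[(array([ 0.7315,  0.0407, -0.003 ]), np.float64(0.05099465700495353), 0.0622, 23539)]
[0.6804 0.0403 0.2268] 0.003982942846788162
[(array([ 0.7314,  0.0408, -0.0056]), np.float64(0.07369653416019385), 0.0622, 23526)]
(array([ 0.7306,  0.0018, -0.0035]), array([[ 0.6,  0.9],
       [ 0.5,  1. ],
       [-0.8,  2.6],
       [-0.9, -0.1],
       [ 0.2,  0.2],
       [ 0.5, -0.3],
       [ 0.7,  0.3],
       [ 0.9, -3.1],
       [-1.1,  0.9],
       [-0.5, -2.4]]))
```

Emit:
{"name": "play_rows", "arguments": {
  "commands": [
    [-0.0005,-0.0012,0.004,0],
    [0,0,0.006,0],
    [0,0,0.005,0],
    [0,0,0.003,0],
    [0,0,0.002,0],
    [0,0,0.001,0],
    [0,0,0.001,0],
    [0,0,0,0],
    [0,0,0,0]
  ]
}}

```text
t: 11.35
eef_pos: [0.6792, 0.0414, 0.2048]
tool_rot: [0.0, 1.0, 0.002, -0.0]
contact_force: [-5.8, 0.1, 9.0]
gripper_width: 0.143
```

```bash
python3 - <<'E'
from h import *
np.set_printoptions(precision=4,suppress=True)
c=Cam("wrist"); T=tool(); print(T[:3,3],sensors.get_obs()["contact_force"])
print(held(c,T[2,3]-.164,(.5,.8,-.1,.2)))
c.save("w7.png",(0,60,640,460),1.2)
E
```

```text
[0.6792 0.0414 0.2048] [-5.4367 -0.4284  9.2408]
[(array([ 0.7295,  0.0419, -0.0027]), np.float64(0.08194706608233529), 0.0406, 23594)]
```

View pics/w7.png

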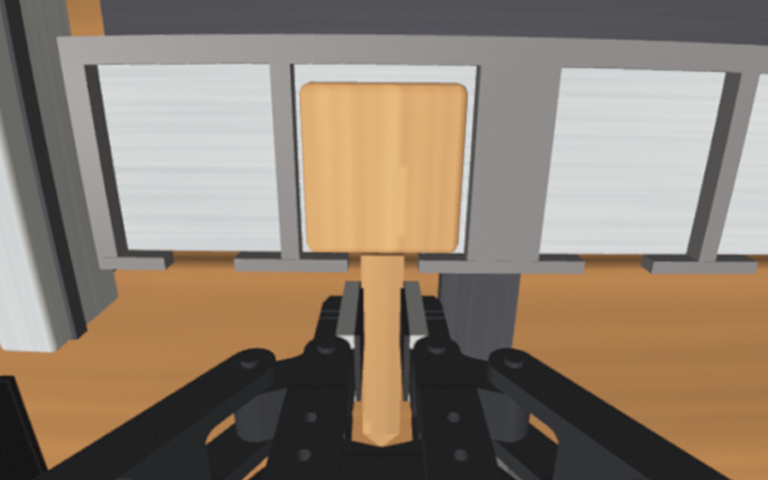

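Emit:
{"name": "play_rows", "arguments": {
  "commands": [
    [0.001,0.0003,-0.0008,0],
    [0.001,0,0,0],
    [0,0,0,0],
    [0,0,0,0]
  ]
}}

```text
t: 11.8
eef_pos: [0.6816, 0.0412, 0.205]
tool_rot: [-0.0, 1.0, 0.002, 0.0]
contact_force: [-2.1, -0.1, 6.0]
gripper_width: 0.14
```

Emit:
{"name": "play_rows", "arguments": {
  "commands": [
    [0,0,0,0],
    [0,0,0,0],
    [0,0,0,0],
    [0,0,0,0],
    [0,0,0,0],
    [0,0,0,0]
  ],
  "claw": 0.032
}}

```text
t: 12.4
eef_pos: [0.6815, 0.0412, 0.2044]
tool_rot: [-0.0, 1.0, 0.002, 0.0]
contact_force: [-0.1, 0.0, 0.8]
gripper_width: 0.376
```

```bash
python3 - <<'E'
from h import *
np.set_printoptions(precision=4,suppress=True)
c=Cam("wrist"); T=tool(); print(T[:3,3],sensors.get_obs()["contact_force"],sensors.get_obs()["gripper_width"])
print(held(c,.04,(.5,.8,-.1,.2)))
c.save("w8.png",(0,60,640,460),1.2)
E
```

```text
[0.6814 0.0412 0.2045] [ 0.7132  0.1619 -0.654 ] 0.3742123657166801
[(array([ 0.7323,  0.0416, -0.0082]), np.float64(0.07152671520057073), 0.0405, 23952)]
```

View pics/w8.png

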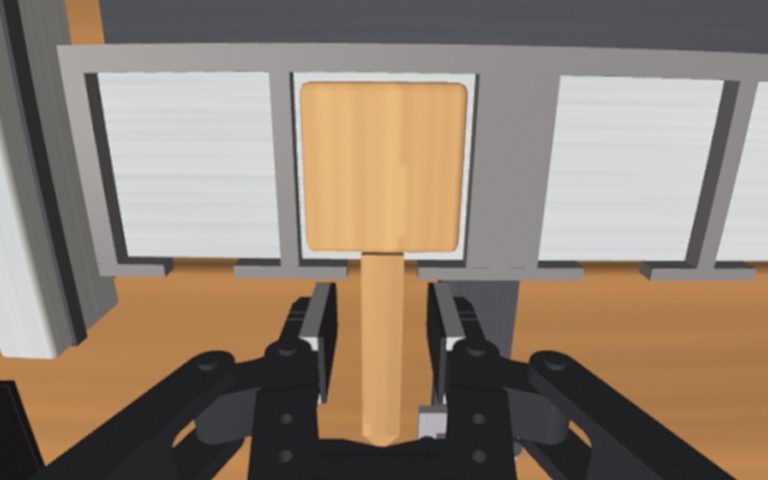

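The head sits centred in pocket 2 with margins all round, and its top is at z=0.0405 (expected 0.040). Now stake B.

Emit:
{"name": "play_rows", "arguments": {
  "commands": [
    [0,0,-0.02,0],
    [0,0,-0.03,0],
    [0,0,-0.03,0],
    [0,0.02,-0.03,0],
    [0,0.03,0,0],
    [0,0.035,0,0],
    [0,0.035,0,0],
    [0,0.035,0,0],
    [0,0.035,0,0],
    [0,0.035,0,0],
    [0,0.035,0,0],
    [-0.026,0.035,0,0],
    [-0.026,0.035,0,0],
    [-0.026,0.035,0,0],
    [-0.026,0.035,0,0],
    [-0.026,0.035,0,0],
    [-0.026,0.035,0,0],
    [0,0.02,0,3.8],
    [0,0,0,0],
    [0,0,0,0]
  ],
  "claw": 0.045
}}

```text
t: 14.45
eef_pos: [0.5276, -0.4492, 0.3144]
tool_rot: [-0.0, 1.0, -0.031, 0.0]
contact_force: [0.3, 0.8, -0.3]
gripper_width: 0.523
```

```bash
python3 - <<'E'
from h import *
np.set_printoptions(precision=4,suppress=True)
c=Cam("wrist"); T=tool(); print(T[:3,3],T[1,0],sensors.get_obs()["gripper_width"])
print(held(c,.016,(.4,.605,-.55,-.3)))
c.save("w9.png")
c=Cam("top"); c.save("t9.png",(110,70,510,350),2)
E
```

```text
[ 0.5283 -0.4481  0.3143] -0.0597751678934433 0.5301533041674021
[(array([ 0.5764, -0.4545, -0.0672]), np.float64(0.2652278000284878), 0.0163, 2843)]
```

View pics/w9.png

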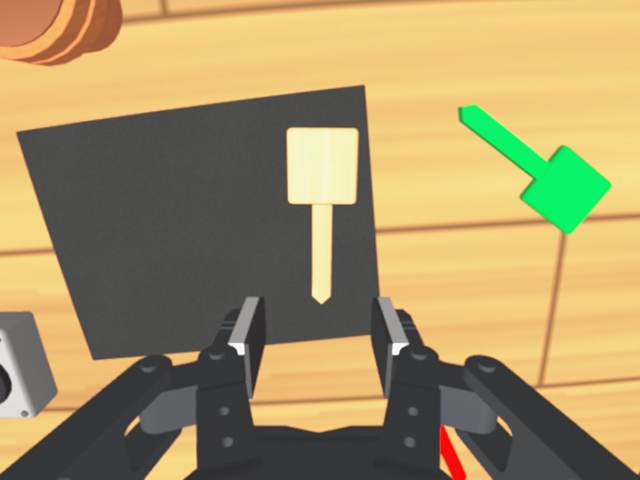

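View pics/t9.png

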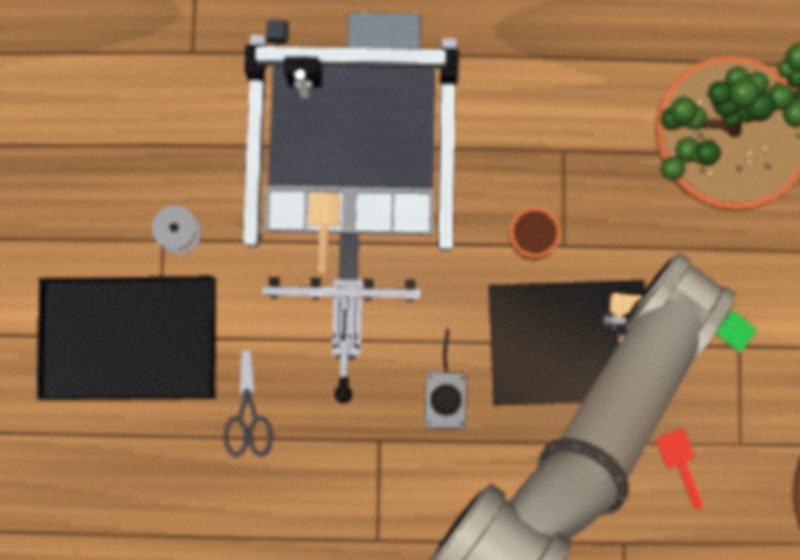

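Emit:
{"name": "play_rows", "arguments": {
  "commands": [
    [-0.0024,0.0022,0.02,0.2],
    [0,0,0.03,0],
    [0,0,0.03,0],
    [0,0,0.025,0],
    [0,0,0.015,0],
    [0,0,0.007,0],
    [0,0,0.004,0],
    [0,0,0,0],
    [0,0,0,0]
  ]
}}

```text
t: 15.45
eef_pos: [0.5253, -0.4518, 0.1847]
tool_rot: [0.001, 0.999, -0.033, 0.001]
contact_force: [-0.3, -0.0, 0.6]
gripper_width: 0.529
```

Emit:
{"name": "play_rows", "arguments": {
  "commands": [
    [0,0,0,0],
    [0,0,0,0],
    [0,0,0,0],
    [0,0,0,0],
    [0,0,0,0],
    [0,0,0,0],
    [0,0,0,0]
  ],
  "claw": 0.008
}}

```text
t: 16.15
eef_pos: [0.5251, -0.4518, 0.1844]
tool_rot: [0.0, 0.999, -0.033, 0.001]
contact_force: [-1.6, 1.2, 5.8]
gripper_width: 0.137
```

Emit:
{"name": "play_rows", "arguments": {
  "commands": [
    [0,0,-0.005,0],
    [0,0,-0.02,0],
    [0,0,-0.025,0],
    [0,0,-0.03,0],
    [0,0,-0.03,0],
    [0,0,-0.02,-3.8],
    [0,0,0,0],
    [0,0,0,0]
  ]
}}

```text
t: 16.95
eef_pos: [0.5247, -0.4513, 0.3133]
tool_rot: [-0.0, 1.0, -0.0, 0.0]
contact_force: [-0.6, 0.4, -1.9]
gripper_width: 0.14
```

```bash
python3 - <<'E'
from h import *
np.set_printoptions(precision=4,suppress=True)
c=Cam("wrist"); T=tool(); print(T[:3,3],T[1,0],sensors.get_obs()["gripper_width"])
print(held(c,T[2,3]-.164,(.4,.65,-.55,-.3),smin=30))
c.save("w10.png")
E
```

```text
[ 0.5245 -0.4511  0.3123] -0.0004950870579336225 0.13971882117266943
[(array([ 0.5761, -0.4507, -0.0023]), np.float64(0.0641387885001489), 0.1452, 22765)]
```

View pics/w10.png

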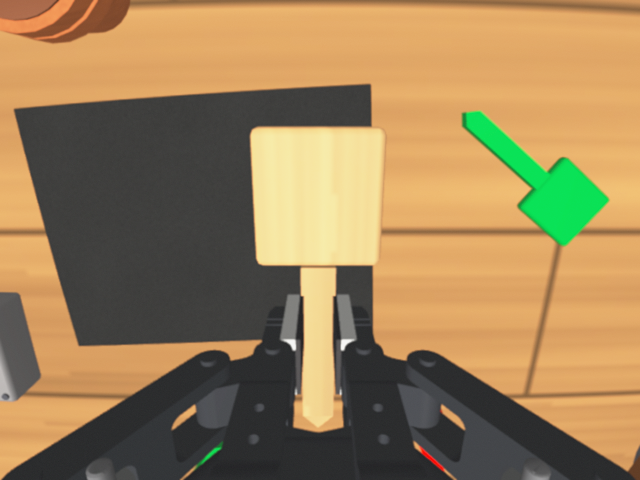

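Emit:
{"name": "play_rows", "arguments": {
  "commands": [
    [0.025,0,0,0.2],
    [0.032,0,0,0],
    [0.032,-0.01,0,0],
    [0.032,-0.02,0,0],
    [0.0347,-0.03,0,0],
    [0,-0.035,0,0],
    [0,-0.035,0,0],
    [0,-0.035,0,0],
    [0,-0.035,0,0],
    [0,-0.035,0,0],
    [0,-0.035,0,0],
    [0,-0.035,0,0],
    [0,-0.035,0,0],
    [0,-0.035,0,0],
    [0,-0.03,0,0],
    [0,-0.0076,0.02,0],
    [0,0,0.03,0],
    [0,0,0.025,0],
    [0,0,0.01,0],
    [0,0,0,0]
  ]
}}

```text
t: 19.0
eef_pos: [0.6807, -0.0393, 0.2256]
tool_rot: [0.0, 1.0, -0.002, -0.003]
contact_force: [0.2, 0.7, 0.3]
gripper_width: 0.137
```

```bash
python3 - <<'E'
from h import *
np.set_printoptions(precision=4,suppress=True)
c=Cam("wrist"); T=tool(); print(T[:3,3],T[1,0],sensors.get_obs()["gripper_width"])
print(held(c,T[2,3]-.166,(.5,.8,-.15,.0)))
print(held(c,.04,(.6,.8,0.0,.2),tol=.005))
c.save("w11.png",(0,60,640,460),1.2)
E
```

```text
[ 0.6815 -0.0394  0.2275] -0.0033623515760858817 0.14148767119028507
[(array([ 0.7308, -0.039 , -0.0054]), np.float64(0.07163231528946348), 0.0573, 22667)]
[(array([ 0.7325,  0.0408, -0.0136]), np.float64(0.10182074111986154), 0.0403, 18109)]
```

View pics/w11.png

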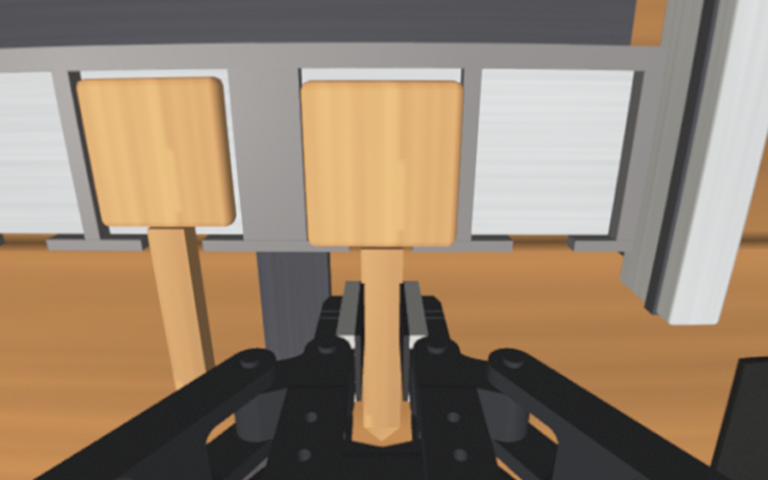

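Emit:
{"name": "play_rows", "arguments": {
  "commands": [
    [0.0012,0,0.004,0],
    [0,0,0.005,0],
    [0,0,0.004,0],
    [0,0,0.002,0],
    [0,0,0.001,0],
    [0,0,0.001,0],
    [0,0,0,0],
    [0,0,0,0]
  ]
}}

```text
t: 19.85
eef_pos: [0.683, -0.0392, 0.2116]
tool_rot: [0.0, 1.0, -0.001, 0.0]
contact_force: [0.3, 0.0, -0.5]
gripper_width: 0.144
```

```bash
python3 - <<'E'
from h import *
np.set_printoptions(precision=4,suppress=True)
c=Cam("wrist"); T=tool(); print(T[:3,3],T[1,0],sensors.get_obs()["contact_force"])
print(held(c,T[2,3]-.166,(.5,.8,-.15,.0)))
c.save("w12.png",(0,60,640,460),1.2)
E
```

```text
[ 0.6831 -0.0393  0.2117] -0.002923610775964212 [ 0.3016 -0.0969 -0.011 ]
[(array([ 0.7343, -0.0386,  0.0011]), np.float64(0.05718987911329256), 0.0435, 22552)]
```

View pics/w12.png

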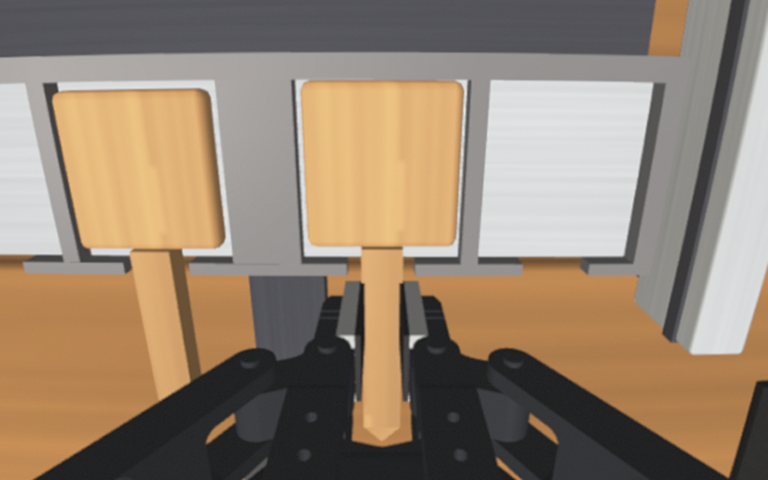

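Emit:
{"name": "play_rows", "arguments": {
  "commands": [
    [-0.002,0,0,0],
    [0,0,0.0015,0],
    [0,0,0.0012,0],
    [0,0,0.0007,0],
    [0,0,0,0],
    [0,0,0,0]
  ]
}}

```text
t: 20.5
eef_pos: [0.6809, -0.0393, 0.2083]
tool_rot: [0.0, 1.0, -0.002, -0.0]
contact_force: [-3.1, 0.1, 4.1]
gripper_width: 0.142
```

Emit:
{"name": "play_rows", "arguments": {
  "commands": [
    [0,0,0,0],
    [0,0,0,0],
    [0,0,0,0],
    [0,0,0,0],
    [0,0,0,0],
    [0,0,0,0]
  ],
  "claw": 0.032
}}

```text
t: 21.1
eef_pos: [0.681, -0.0392, 0.208]
tool_rot: [-0.0, 1.0, -0.001, 0.0]
contact_force: [-0.1, 0.1, -0.4]
gripper_width: 0.376
```

```bash
python3 - <<'E'
from h import *
np.set_printoptions(precision=4,suppress=True)
c=Cam("wrist"); T=tool(); print(T[:3,3],T[1,0],sensors.get_obs()["contact_force"])
print(held(c,.04,(.5,.8,-.15,.0)))
c.save("w13.png",(0,60,640,460),1.2)
E
```

```text
[ 0.681  -0.0393  0.2081] -0.002916567398327861 [0.0109 0.6143 0.1408]
[(array([ 0.7321, -0.0387, -0.0037]), np.float64(0.07893784035189803), 0.0404, 22939)]
```

View pics/w13.png

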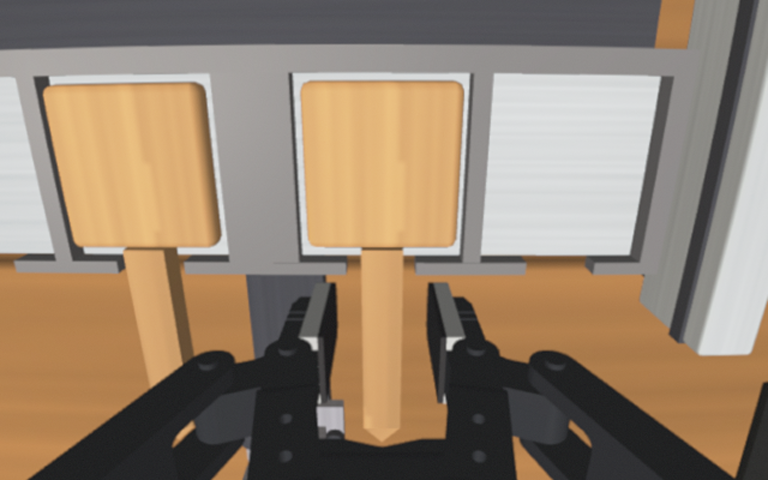

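Both stakes are seated (tops at z≈0.040). Next is the clamp. I'll rise over the bar and look at the knob.

Emit:
{"name": "play_rows", "arguments": {
  "commands": [
    [0,0,-0.02,0],
    [0,0,-0.035,0],
    [0,0,-0.04,0],
    [0,0,-0.045,0],
    [0,0,-0.045,0],
    [0,0,-0.02,0],
    [-0.025,-0.004,0,0],
    [-0.035,-0.004,0,0],
    [-0.035,-0.004,0,0],
    [-0.035,-0.004,0,0],
    [-0.035,-0.004,0,0],
    [-0.035,-0.004,0,0],
    [-0.03,-0.004,0,0],
    [-0.015,-0.0115,0,0],
    [0,0,0,0],
    [0,0,0,0],
    [0,0,0,0]
  ]
}}

```text
t: 22.85
eef_pos: [0.4373, 0.0009, 0.4133]
tool_rot: [-0.0, 1.0, -0.001, 0.0]
contact_force: [-0.7, 0.8, 0.1]
gripper_width: 0.371
```

```bash
python3 - <<'E'
from h import *
np.set_printoptions(precision=4,suppress=True)
c=Cam("wrist"); T=tool(); print(T[:3,3],T[1,0])
c.save("w14.png")
P=c.cloud(); np.save("w14d.npy",P)
m=(abs(P[...,0]-.436)<.04)&(abs(P[...,1])<.04)&(P[...,2]>.055)&(P[...,2]<.1)
v,u=np.nonzero(m); q=P[m]; print(len(q),q.min(0),q.max(0),u.min(),u.max(),v.min(),v.max())
# sphere fit to black px
k=m&(c.f.max(-1)<70); q=P[k]; print(len(q))
r=least_squares(lambda p:np.linalg.norm(q-p,axis=1)-.015,[.436,0,.065],loss="soft_l1",f_scale=.002); print("knob",r.x,np.abs(r.fun).mean())
E
```

```text
[0.4372 0.0008 0.4132] -0.0033023897754087665
1420 [ 0.4166 -0.0111  0.0592] [0.476  0.0173 0.0795] 300 332 172 241
967
knob [0.4319 0.0031 0.0632] 0.0018970254385162067
```

View pics/w14.png

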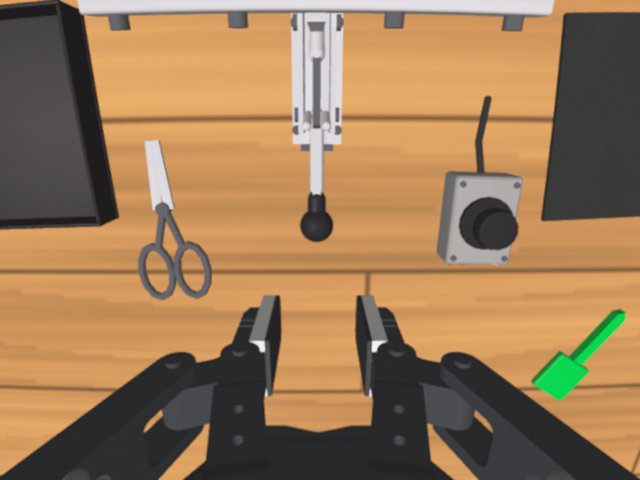

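```bash
python3 - <<'E'
from h import *
np.set_printoptions(precision=4,suppress=True)
c=Cam("wrist"); 
print(c.at_z(316.5,225,.065),c.at_z(316.5,241.5,.065),c.at_z(332,225,.065),c.at_z(300.5,225,.065))
P=c.cloud(); print(P[215:240:4,316], P[60:200:10,317])
c2=Cam("scene"); c2.save("s14.png",(230,180,480,400),3)
t=Cam("top"); t.save("t14.png",(220,150,400,300),4)
E
```

```text
[0.4297 0.0026 0.065 ] [0.4143 0.0026 0.065 ] [ 0.4297 -0.0112  0.065 ] [0.4297 0.0168 0.065 ]
[[0.4408 0.0029 0.073 ]
 [0.4377 0.0029 0.0751]
 [0.4346 0.0029 0.0765]
 [0.4315 0.003  0.0781]
 [0.4281 0.003  0.0787]
 [0.4244 0.003  0.078 ]
 [0.4196 0.003  0.0741]] [[0.5618 0.0016 0.0798]
 [0.5544 0.0016 0.0825]
 [0.5474 0.0016 0.0829]
 [0.54   0.0017 0.0863]
 [0.5328 0.0017 0.0893]
 [0.5256 0.0017 0.0899]
 [0.5184 0.0017 0.0934]
 [0.5106 0.0018 0.0577]
 [0.5025 0.0018 0.0588]
 [0.4943 0.0019 0.0609]
 [0.486  0.0019 0.0616]
 [0.4778 0.0019 0.0632]
 [0.4693 0.002  0.0633]
 [0.4609 0.002  0.0651]]
```

View pics/s14.png

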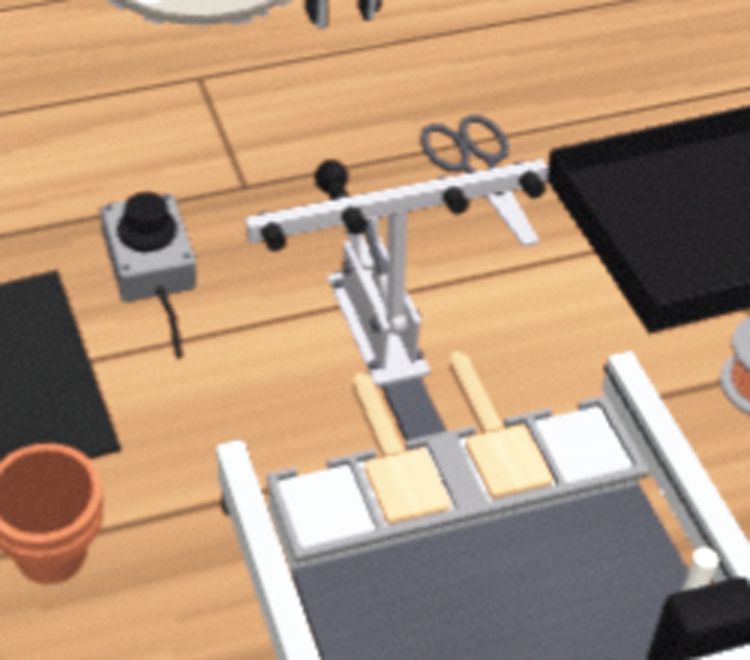

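Emit:
{"name": "play_rows", "arguments": {
  "commands": [
    [-0.0067,-0.0018,0.02,0],
    [0,0,0.035,0],
    [0,0,0.035,0],
    [0,0,0.035,0],
    [0,0,0.03,0],
    [0,0,0.02,0],
    [0,0,0.013,0],
    [0,0,0.007,0],
    [0,0,0,0],
    [0,0,0,0]
  ],
  "claw": 0.065
}}

```text
t: 24.05
eef_pos: [0.4298, 0.0028, 0.2185]
tool_rot: [-0.0, 1.0, -0.002, 0.0]
contact_force: [0.4, -1.0, 0.7]
gripper_width: 0.761
```

Emit:
{"name": "play_rows", "arguments": {
  "commands": [
    [0,0,0,0],
    [0,0,0,0],
    [0,0,0,0],
    [0,0,0,0],
    [0,0,0,0],
    [0,0,0,0]
  ],
  "claw": 0.02,
  "force": 40
}}

```text
t: 24.65
eef_pos: [0.4297, 0.0025, 0.2189]
tool_rot: [0.0, 1.0, -0.002, 0.001]
contact_force: [-0.8, -1.8, 6.5]
gripper_width: 0.327
```

```bash
python3 - <<'E'
from h import *
c=Cam("wrist"); c.save("w15.png"); print(tool()[:3,3])
a=.15-1.58
p=[]
for i,q in enumerate([1.58,1.4,1.2,1.0,.8,.6,.4,.2,.1,0,-.03]):
    x=95*np.sin(.15-q);z=95*np.cos(.15-q); p.append((x,z)); print(q,round(x,1),round(z,1), np.round(np.subtract(p[i],p[i-1]),1) if i else "")
E
```

```text
[0.42969856 0.00248474 0.21888812]
1.58 -94.1 13.3 
1.4 -90.2 30.0 [ 3.9 16.6]
1.2 -82.4 47.3 [ 7.7 17.3]
1.0 -71.4 62.7 [11.  15.4]
0.8 -57.5 75.6 [13.9 12.9]
0.6 -41.3 85.5 [16.2  9.9]
0.4 -23.5 92.0 [17.8  6.5]
0.2 -4.7 94.9 [18.8  2.8]
0.1 4.7 94.9 [9.5 0. ]
0 14.2 93.9 [ 9.4 -0.9]
-0.03 17.0 93.5 [ 2.8 -0.5]
```

View pics/w15.png

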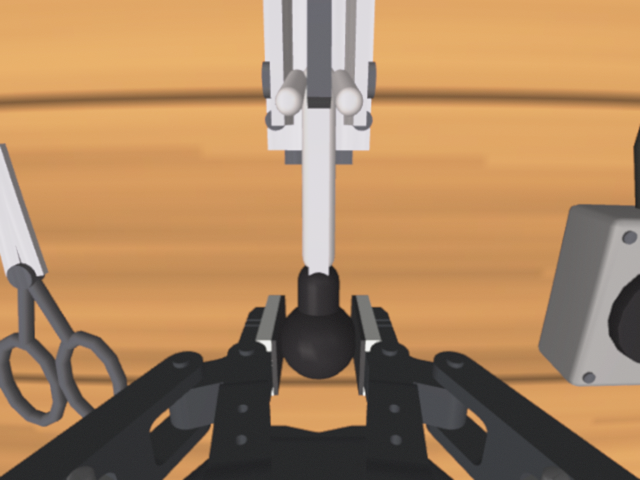

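The knob is pinched between the pads at (318,335). Swinging it up along the arc.

Emit:
{"name": "play_rows", "arguments": {
  "commands": [
    [0.0011,0,-0.0055,0],
    [0.0013,0,-0.0055,0],
    [0.0015,0,-0.0056,0],
    [0.0023,0,-0.0058,0],
    [0.0026,0,-0.0058,0],
    [0.0028,0,-0.0057,0],
    [0.0035,0,-0.0053,0],
    [0.0037,0,-0.0051,0],
    [0.0038,0,-0.005,0],
    [0.0045,0,-0.0045,0],
    [0.0046,0,-0.0043,0],
    [0.0048,0,-0.0041,0],
    [0,0,0,0]
  ]
}}

```text
t: 26.0
eef_pos: [0.4672, 0.0024, 0.2813]
tool_rot: [0.0, 1.0, -0.002, 0.001]
contact_force: [1.0, -5.0, -0.4]
gripper_width: 0.326
```

```bash
python3 - <<'E'
from h import *
c=Cam("scene"); c.save("s16.png",(230,100,480,400),2)
o=sensors.get_obs(); print(o["eef_pos"],o["contact_force"],o["gripper_width"])
E
```

```text
[0.46695178 0.00242606 0.2810487 ] [ 1.36819967 -5.51139012 -0.88201756] 0.323078705223208
```

View pics/s16.png

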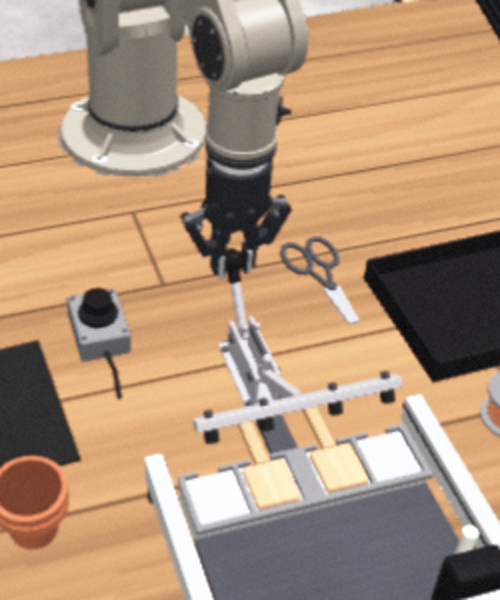

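Emit:
{"name": "play_rows", "arguments": {
  "commands": [
    [0.0052,0.0003,-0.0037,0],
    [0.0054,0.0003,-0.0033,0],
    [0.0056,0,-0.0029,0],
    [0.0058,0,-0.0026,0],
    [0.0059,0,-0.0022,0],
    [0.0061,0,-0.0017,0],
    [0.0062,0,-0.0013,0],
    [0.0063,0,-0.0009,0],
    [0.0063,0,-0.0006,0],
    [0,0,0,0],
    [0,0,0,0]
  ]
}}

```text
t: 27.15
eef_pos: [0.5195, 0.0024, 0.3001]
tool_rot: [-0.0, 1.0, -0.001, 0.001]
contact_force: [2.0, -0.8, -0.4]
gripper_width: 0.233
```

Emit:
{"name": "play_rows", "arguments": {
  "commands": [
    [0.004,0,0,0],
    [0.004,0,0,0],
    [0.004,0,0,0],
    [0.004,0,0.0005,0],
    [0.003,0,0.0004,0],
    [0.002,0,0,0],
    [0,0,0,0],
    [0,0,0,0],
    [0,0,0,0]
  ]
}}

```text
t: 28.05
eef_pos: [0.5396, 0.0019, 0.2986]
tool_rot: [0.0, 1.0, -0.001, -0.0]
contact_force: [-0.3, -0.3, -0.1]
gripper_width: 0.232
```

```bash
python3 - <<'E'
from h import *
c=Cam("scene"); c.save("s17.png",(230,100,480,400),2)
o=sensors.get_obs(); print(o["eef_pos"],o["contact_force"],o["gripper_width"])
E
```

```text
[0.53959443 0.00184893 0.29863139] [0.9282571  0.66344026 0.26751867] 0.23619287738597297
```

View pics/s17.png

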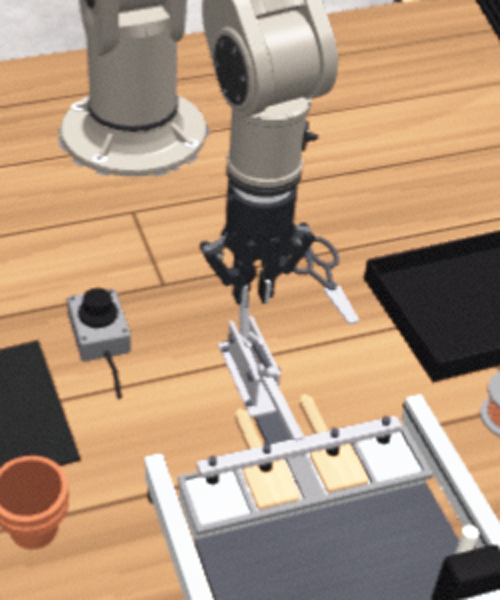

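```bash
python3 - <<'E'
from h import *
c=Cam("wrist"); c.save("w18.png")
P=c.cloud(); print(P[300:440:10,318].round(4)); print(tool()[:3,3])
E
```

```text
[[0.5246 0.0024 0.0819]
 [0.5233 0.0024 0.0911]
 [0.5211 0.0024 0.0977]
 [0.5202 0.0025 0.106 ]
 [0.5191 0.0025 0.1134]
 [0.5193 0.0025 0.122 ]
 [0.5188 0.0025 0.1288]
 [0.5224 0.0025 0.1406]
 [0.5223 0.0025 0.1467]
 [0.521  0.0025 0.1509]
 [0.5184 0.0025 0.1535]
 [0.5158 0.0025 0.1558]
 [0.5131 0.0025 0.158 ]
 [0.5094 0.0026 0.1591]]
[0.53961501 0.00184339 0.2986286 ]
```

View pics/w18.png

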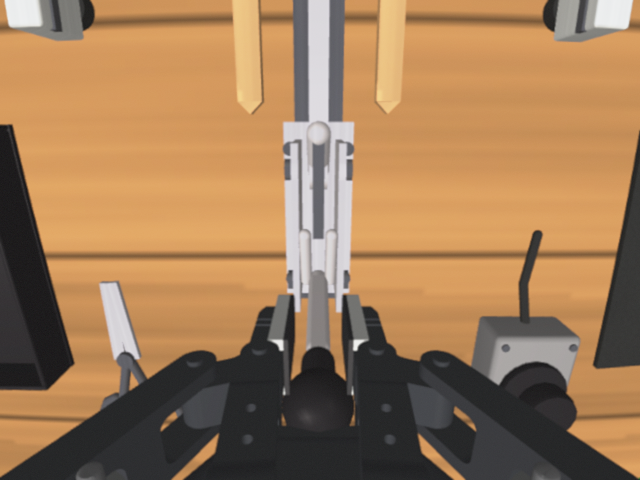

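The grip slipped off the knob. The handle rests at about 0.3, with the knob now at roughly (318,400), behind the fingers. I'll re-pinch it there with more force.

Emit:
{"name": "play_rows", "arguments": {
  "commands": [
    [0,0,-0.02,0],
    [0,0,-0.03,0],
    [-0.01,0,-0.01,0],
    [-0.0215,-0.0005,0,0],
    [0,0,0,0],
    [0,0,0.025,0],
    [0,0,0.025,0],
    [0,0,0.0125,0],
    [0,0,0,0],
    [0,0,0,0]
  ],
  "claw": 0.07
}}

```text
t: 29.15
eef_pos: [0.5085, 0.0025, 0.2963]
tool_rot: [-0.0, 1.0, -0.001, -0.0]
contact_force: [1.1, 0.1, 0.6]
gripper_width: 0.822
```

Emit:
{"name": "play_rows", "arguments": {
  "commands": [
    [0,0,0,0],
    [0,0,0,0],
    [0,0,0,0],
    [0,0,0,0],
    [0,0,0,0],
    [0,0,0,0],
    [0,0,0,0]
  ],
  "claw": 0.015,
  "force": 65
}}

```text
t: 29.85
eef_pos: [0.5086, 0.0021, 0.2972]
tool_rot: [0.0, 1.0, -0.002, 0.001]
contact_force: [-2.3, -1.0, 6.4]
gripper_width: 0.314
```

```bash
python3 - <<'E'
from h import *
c=Cam("wrist"); c.save("w19.png")
o=sensors.get_obs(); print(o["eef_pos"],o["contact_force"],o["gripper_width"])
E
```

```text
[0.50860775 0.00210814 0.29722393] [-1.53674082 -1.67587386  6.04476396] 0.31841585930785987
```

View pics/w19.png

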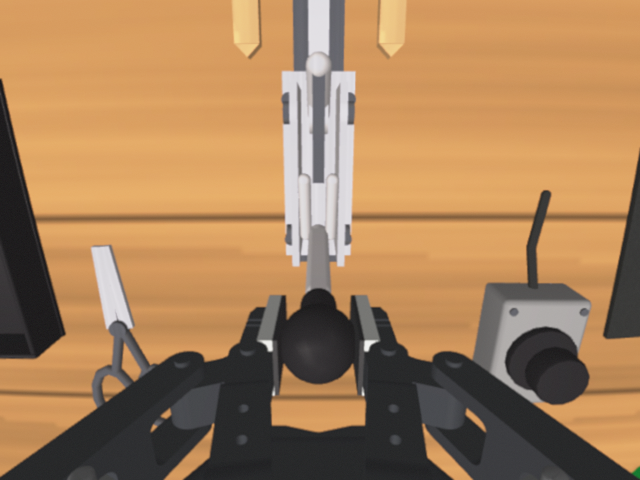

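Emit:
{"name": "play_rows", "arguments": {
  "commands": [
    [0.004,0,-0.0006,0],
    [0.004,0,-0.0004,0],
    [0.004,0,-0.0002,0],
    [0.004,0,0,0],
    [0.004,0,0,0],
    [0.004,0,0.0002,0],
    [0.004,0,0.0004,0],
    [0.003,0,0.0005,0],
    [0,0,0,0],
    [0,0,0,0]
  ]
}}

```text
t: 30.9
eef_pos: [0.5402, 0.0025, 0.2968]
tool_rot: [-0.0, 1.0, -0.001, 0.001]
contact_force: [0.2, 0.5, 0.7]
gripper_width: 0.179
```

```bash
python3 - <<'E'
from h import *
c=Cam("wrist"); c.save("w20.png")
o=sensors.get_obs(); print(o["eef_pos"],o["contact_force"],o["gripper_width"])
E
```

```text
[0.53954447 0.00277682 0.29654702] [-0.93943024 -0.84362405 -0.12126967] 0.1790329071481761
```

View pics/w20.png

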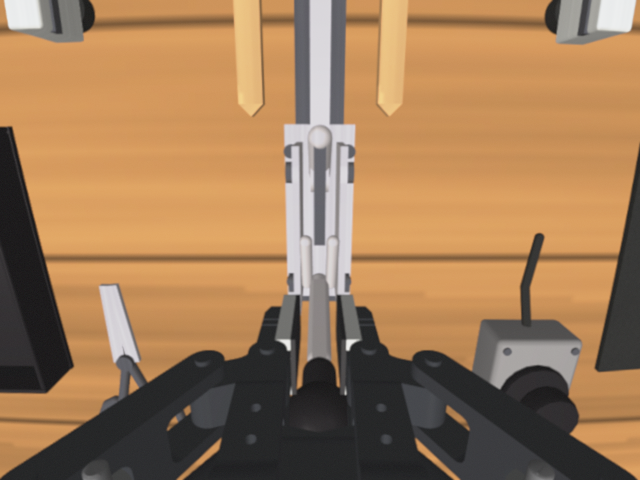

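The pinch slipped again; over centre needs more than pad friction gives. I'll push the knob forward with closed fingers from behind instead.

Emit:
{"name": "play_rows", "arguments": {
  "commands": [
    [0,0,-0.02,0],
    [0,0,-0.03,0],
    [-0.03,0,-0.01,0],
    [-0.035,0,0,0],
    [-0.012,0,0,0],
    [0,0,0,0],
    [0,0,0.025,0],
    [0,0,0.02,0],
    [0,0,0.0085,0],
    [0,0,0,0],
    [0,0,0,0]
  ],
  "claw": 0.0
}}

```text
t: 32.05
eef_pos: [0.463, 0.0027, 0.3031]
tool_rot: [-0.0, 1.0, -0.001, 0.0]
contact_force: [0.1, -0.8, 0.9]
gripper_width: -0.003
```

```bash
python3 - <<'E'
from h import *
c=Cam("wrist"); c.save("w21.png")
o=sensors.get_obs(); print(o["eef_pos"],o["contact_force"],o["gripper_width"])
E
```

```text
[0.46299062 0.00268997 0.30334802] [-0.51335871 -0.22201882 -0.27841   ] 0.0010478459293829885
```

View pics/w21.png

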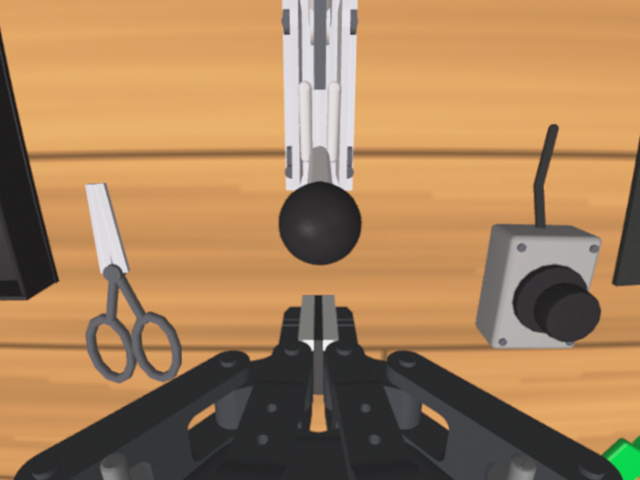

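Emit:
{"name": "play_rows", "arguments": {
  "commands": [
    [0.006,0,0,0],
    [0.006,0,0,0],
    [0.004,0,0,0],
    [0.004,0,0,0],
    [0.004,0,0,0],
    [0.004,0,0,0],
    [0.004,0,0,0],
    [0.004,0,0,0],
    [0.004,0,0,0],
    [0.003,0,0,0],
    [0.003,0,0,0],
    [0.003,0,0,0],
    [0,0,0,0],
    [0,0,0,0]
  ]
}}

```text
t: 33.5
eef_pos: [0.511, 0.0024, 0.3026]
tool_rot: [0.0, 1.0, -0.001, -0.0]
contact_force: [-2.0, 0.2, 1.6]
gripper_width: 0.002
```

```bash
python3 - <<'E'
from h import *
c=Cam("wrist"); c.save("w22.png")
o=sensors.get_obs(); print(o["eef_pos"],o["contact_force"],o["gripper_width"])
E
```

```text
[0.51096257 0.00243364 0.30252652] [-2.77587829  0.28534803  0.70992302] 0.0034476208871315178
```

View pics/w22.png

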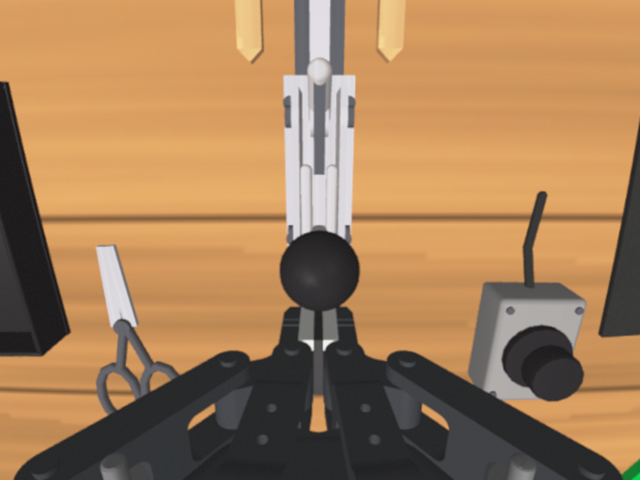

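Emit:
{"name": "play_rows", "arguments": {
  "commands": [
    [0.002,0,0,0],
    [0.002,0,0,0],
    [0.002,0,0,0],
    [0,0,0,0],
    [0,0,0,0]
  ]
}}

```text
t: 34.05
eef_pos: [0.5133, 0.0024, 0.3014]
tool_rot: [0.001, 1.0, -0.001, -0.006]
contact_force: [-17.7, 0.8, 11.5]
gripper_width: -0.001
```

```bash
python3 - <<'E'
from h import *
np.set_printoptions(precision=4,suppress=True)
o=sensors.get_obs(); print(o["eef_pos"],o["contact_force"])
c=Cam("wrist"); P=c.cloud()
print(P[225:305:8,319])
m=(abs(P[...,0]-.53)<.03)&(abs(P[...,1])<.02)&(P[...,2]>.143)&(P[...,2]<.17)&(c.f.max(-1)<90); q=P[m]
m[300:]=False; q=P[m]
r=least_squares(lambda p:np.linalg.norm(q-p,axis=1)-.015,[.53,0,.145],loss="soft_l1",f_scale=.001); print("knob",len(q),r.x)
E
```

```text
[0.5133 0.0024 0.3014] [-17.7389   0.8339  11.5063]
[[0.5298 0.002  0.0529]
 [0.5522 0.0024 0.1417]
 [0.5518 0.0024 0.1496]
 [0.55   0.0024 0.1527]
 [0.5481 0.0024 0.1552]
 [0.5457 0.0024 0.1564]
 [0.5437 0.0024 0.1583]
 [0.5414 0.0025 0.1595]
 [0.5386 0.0025 0.1598]
 [0.5354 0.0025 0.1592]]
knob 4405 [0.5375 0.0027 0.144 ]
```

Emit:
{"name": "play_rows", "arguments": {
  "commands": [
    [-0.004,0,0,0],
    [-0.015,0,0,0],
    [-0.02,0,0,0],
    [0,0,-0.03,0],
    [0,0,-0.03,0],
    [0,0,0,0],
    [0,0,0,0]
  ]
}}

```text
t: 34.8
eef_pos: [0.4787, 0.0025, 0.3634]
tool_rot: [-0.0, 1.0, -0.002, 0.001]
contact_force: [0.1, 0.1, 0.3]
gripper_width: -0.003
```

```bash
python3 - <<'E'
from h import *
np.set_printoptions(precision=4,suppress=True)
c=Cam("wrist"); P=c.cloud(); c.save("w23.png"); print(tool()[:3,3])
m=(abs(P[...,0]-.53)<.04)&(abs(P[...,1])<.02)&(P[...,2]>.143)&(P[...,2]<.17)&(c.f.max(-1)<90); q=P[m]
r=least_squares(lambda p:np.linalg.norm(q-p,axis=1)-.015,[.53,0,.145],loss="soft_l1",f_scale=.001); print("knob",len(q),r.x)
c=Cam("scene"); c.save("s23.png",(280,200,480,380),4)
E
```

```text
[0.4783 0.0025 0.3625]
knob 2644 [0.5377 0.0027 0.1441]
```

View pics/s23.png

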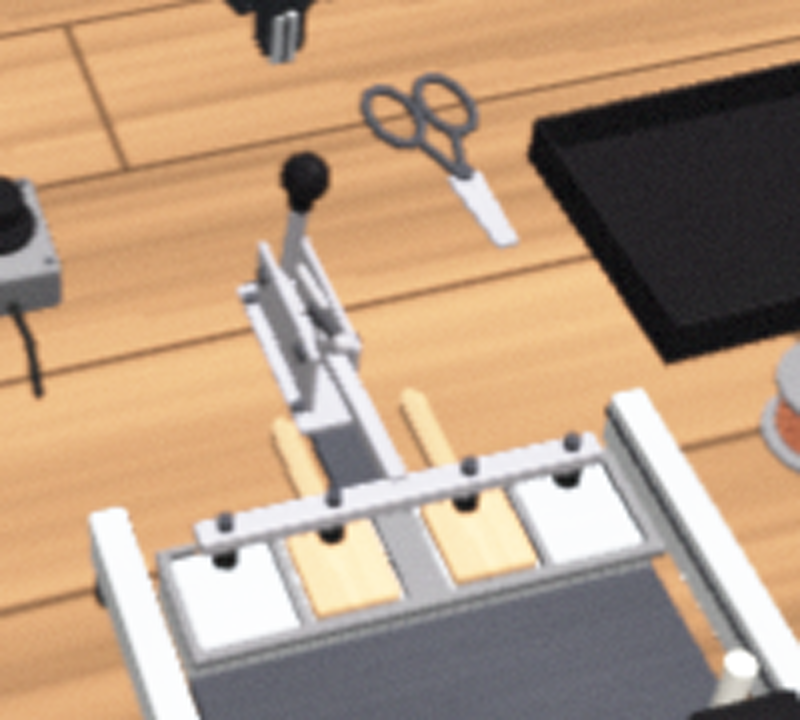

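View pics/w23.png

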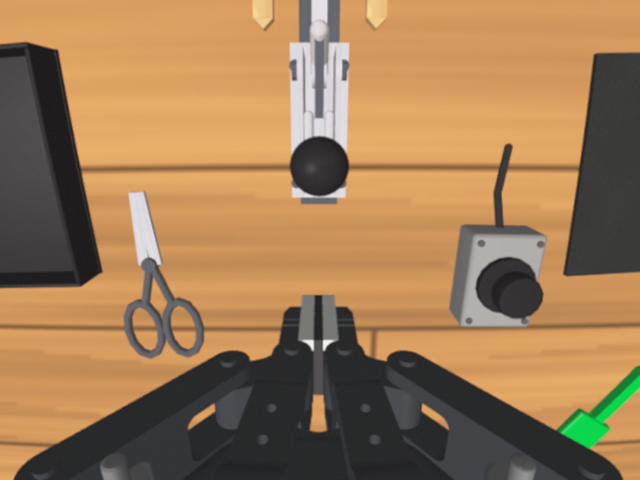

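Clamp locked: after release the knob stays at x=0.538 (q≈0, otherwise it would fall to 0.508), and all four feet are down. Next the trigger, whose button top is at about (520,295).

```bash
python3 - <<'E'
from h import *
np.set_printoptions(precision=4,suppress=True)
c=Cam("wrist"); P=c.cloud(); T=tool();print(T[:3,3])
print(P[285:306:5,520], c.at_z(520,295,.068))
m=(abs(P[...,2]-.068)<.004)&(P[...,1]<-.1)&(P[...,1]>-.22)&(P[...,0]<.5)&(P[...,0]>.35)
q=P[m]; print(len(q),q.mean(0),q.min(0),q.max(0))
print(cv2.minEnclosingCircle((q[:,:2]*1000).astype(np.float32)))
t=Cam("top"); P=t.cloud(); m=(abs(P[...,2]-.068)<.006)&(P[...,1]<-.1)&(P[...,1]>-.22)&(P[...,0]<.5)&(P[...,0]>.35); print(P[m].mean(0),m.sum())
E
```

```text
[0.478  0.0025 0.3617]
[[ 0.4357 -0.1562  0.0679]
 [ 0.4318 -0.1563  0.0689]
 [ 0.4271 -0.1575  0.0682]
 [ 0.4232 -0.1576  0.0693]
 [ 0.4184 -0.1589  0.0685]] [ 0.427  -0.1576  0.068 ]
1577 [ 0.4262 -0.1584  0.0681] [ 0.4065 -0.178   0.064 ] [ 0.444  -0.1412  0.0709]
((424.9426574707031, -159.56027221679688), 19.11697006225586)
[ 0.4229 -0.1589  0.068 ] 88
```

Emit:
{"name": "play_rows", "arguments": {
  "commands": [
    [-0.006,0.02,0,0],
    [-0.008,0.025,0,0],
    [-0.008,0.025,0,0],
    [-0.008,0.025,0,0],
    [-0.008,0.025,0,0],
    [-0.008,0.025,0.02,0],
    [-0.006,0.0165,0.03,0],
    [0,0,0.03,0],
    [0,0,0.022,0],
    [0,0,0,0],
    [0,0,0,0],
    [0,0,0,0]
  ]
}}

```text
t: 36.2
eef_pos: [0.4263, -0.1588, 0.2616]
tool_rot: [0.0, 1.0, -0.001, 0.001]
contact_force: [-0.4, -1.3, 0.9]
gripper_width: 0.0
```

```bash
python3 - <<'E'
from h import *
c=Cam("wrist"); c.save("w24.png"); o=sensors.get_obs(); print(o["eef_pos"],o["contact_force"])
E
```

```text
[ 0.42637342 -0.1588283   0.26176338] [-0.13678939 -0.12124915  0.00072063]
```

View pics/w24.png

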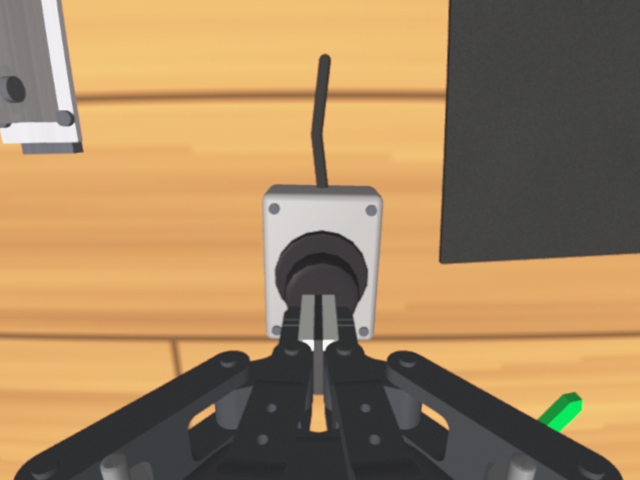

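Emit:
{"name": "play_rows", "arguments": {
  "commands": [
    [0,0,0.01,0],
    [0,0,0.008,0],
    [0,0,0.001,0],
    [0,0,0,0],
    [0,0,0,0]
  ]
}}

```text
t: 36.75
eef_pos: [0.4257, -0.1588, 0.2417]
tool_rot: [-0.0, 1.0, -0.001, -0.0]
contact_force: [0.3, -0.5, -0.9]
gripper_width: -0.002
```

Emit:
{"name": "play_rows", "arguments": {
  "commands": [
    [0,0,0.001,0],
    [0,0,0.001,0],
    [0,0,0,0]
  ]
}}

```text
t: 37.05
eef_pos: [0.4258, -0.1589, 0.2397]
tool_rot: [0.0, 1.0, -0.001, 0.0]
contact_force: [-0.3, 0.1, 0.3]
gripper_width: -0.003
```

Emit:
{"name": "play_rows", "arguments": {
  "commands": [
    [0,0,0.001,0],
    [0,0,0.001,0],
    [0,0,0,0]
  ]
}}

```text
t: 37.35
eef_pos: [0.4258, -0.1589, 0.2377]
tool_rot: [0.0, 1.0, -0.001, 0.0]
contact_force: [-0.3, 0.6, 2.2]
gripper_width: 0.003
```

Emit:
{"name": "play_rows", "arguments": {
  "commands": [
    [0,0,0.001,0],
    [0,0,0.001,0],
    [0,0,0,0]
  ]
}}

```text
t: 37.65
eef_pos: [0.4258, -0.1588, 0.2357]
tool_rot: [0.0, 1.0, -0.001, 0.0]
contact_force: [-0.4, 0.2, 1.7]
gripper_width: 0.003
```

Emit:
{"name": "play_rows", "arguments": {
  "commands": [
    [0,0,0.001,0],
    [0,0,0,0],
    [0,0,0,0]
  ]
}}

```text
t: 37.95
eef_pos: [0.4259, -0.1589, 0.2351]
tool_rot: [0.0, 1.0, -0.002, 0.0]
contact_force: [-1.8, 0.8, 8.8]
gripper_width: 0.001
```

Emit:
{"name": "play_rows", "arguments": {
  "commands": [
    [0,0,-0.0002,0],
    [0,0,0,0]
  ]
}}

```text
t: 38.15
eef_pos: [0.4259, -0.1589, 0.2353]
tool_rot: [0.0, 1.0, -0.002, 0.0]
contact_force: [-2.0, 0.5, 8.3]
gripper_width: -0.003
```

```bash
python3 - <<'E'
from h import *
o=sensors.get_obs(); print(o["eef_pos"],o["contact_force"])
c=Cam("scene"); c.save("s25.png",(220,150,520,400),2.5)
c=Cam("top"); c.save("t25.png",(220,70,400,300),3)
E
```

```text
[ 0.42588596 -0.15889062  0.23534641] [-1.97803988  0.54148766  8.32963732]
```

View pics/s25.png

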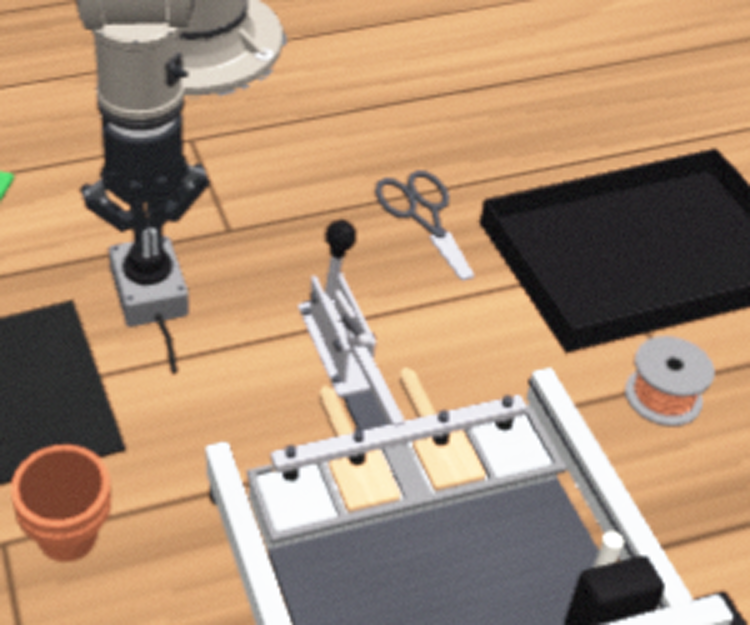

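Emit:
{"name": "play_rows", "arguments": {
  "commands": [
    [0,0,-0.0003,0],
    [0,0,0,0],
    [0,0,0,0],
    [0,0,0,0],
    [0,0,0,0]
  ]
}}

```text
t: 38.75
eef_pos: [0.4259, -0.1589, 0.2354]
tool_rot: [0.0, 1.0, -0.001, 0.0]
contact_force: [-0.7, 1.1, 5.8]
gripper_width: -0.001
```

```bash
python3 - <<'E'
from h import *
o=sensors.get_obs(); print(o["eef_pos"],o["contact_force"])
c=Cam("scene"); c.save("s26.png",(220,150,520,400),2.5)
E
```

```text
[ 0.42585965 -0.15886181  0.23539386] [-0.71877963  1.14650362  5.76508202]
```

View pics/s26.png

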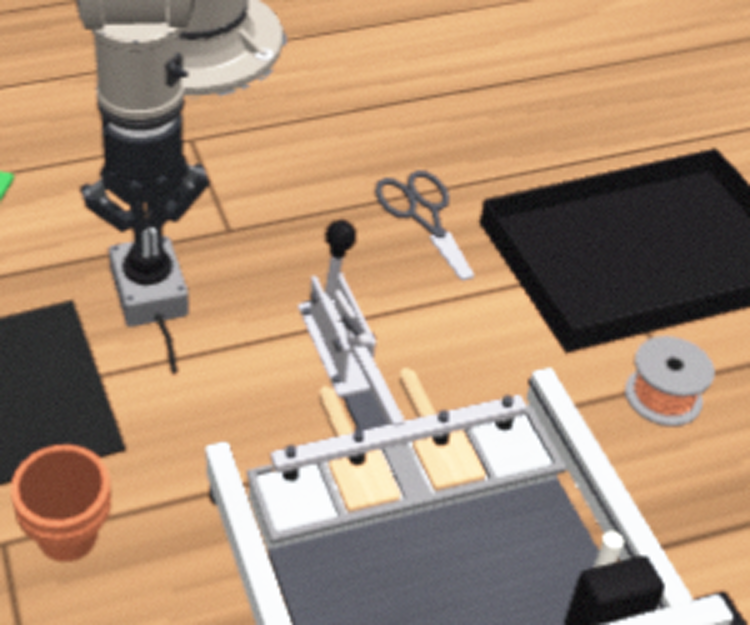

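Resting at 5.8 N on the halfway stop. Now the wait.

Emit:
{"name": "play_rows", "arguments": {
  "commands": [
    [0,0,0,0],
    [0,0,0,0],
    [0,0,0,0],
    [0,0,0,0],
    [0,0,0,0],
    [0,0,0,0],
    [0,0,0,0],
    [0,0,0,0],
    [0,0,0,0],
    [0,0,0,0],
    [0,0,0,0],
    [0,0,0,0],
    [0,0,0,0],
    [0,0,0,0],
    [0,0,0,0]
  ]
}}

```text
t: 40.3
eef_pos: [0.4259, -0.1589, 0.2354]
tool_rot: [0.0, 1.0, -0.001, 0.0]
contact_force: [-0.7, -0.4, 5.4]
gripper_width: 0.001
```

```bash
python3 - <<'E'
from h import *
o=sensors.get_obs(); print(o["t"],o["eef_pos"],o["contact_force"])
a=cv2.imread("pics/s26.png")
c=Cam("scene"); c.save("s27.png",(220,150,520,400),2.5); c.save("s27f.png")
b=cv2.imread("pics/s27.png"); d=cv2.absdiff(a,b).max(-1); v,u=np.nonzero(d>40); print(len(u), (u.min(),u.max(),v.min(),v.max()) if len(u) else "")
E
```

```text
40.3 [ 0.42586038 -0.15885378  0.23538715] [-0.74783974 -0.37763628  5.43787149]
0
```

View pics/s27f.png

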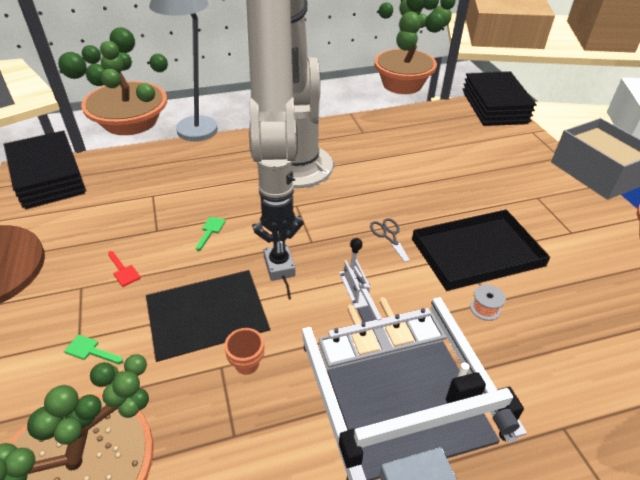

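```bash
python3 - <<'E'
from h import *
a=cv2.imread("pics/t25.png"); c=Cam("top"); c.save("t27.png",(220,70,400,300),3); b=cv2.imread("pics/t27.png")
d=cv2.absdiff(a,b).max(-1); v,u=np.nonzero(d>25); print(len(u),(u.min(),u.max(),v.min(),v.max()) if len(u) else "")
E
```

```text
0
```

View pics/t27.png

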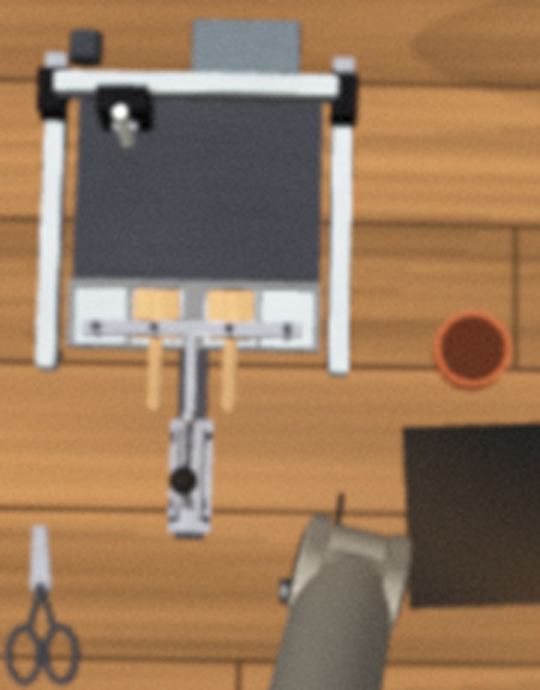

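No light is visible in either camera, but force and travel (6 mm, 5–6 N) show the halfway stop held for over 2 s. Pressing fully down.

Emit:
{"name": "play_rows", "arguments": {
  "commands": [
    [0,0,0.001,0],
    [0,0,0.001,0],
    [0,0,0.001,0],
    [0,0,0.001,0],
    [0,0,0.001,0],
    [0,0,0.001,0],
    [0,0,0.0005,0],
    [0,0,0,0],
    [0,0,0,0]
  ]
}}

```text
t: 41.3
eef_pos: [0.4259, -0.1589, 0.2293]
tool_rot: [0.0, 1.0, -0.002, 0.0]
contact_force: [-2.3, 0.2, 12.8]
gripper_width: -0.003
```

Emit:
{"name": "play_rows", "arguments": {
  "commands": [
    [0,0,0.0006,0],
    [0,0,0.0006,0],
    [0,0,0,0],
    [0,0,0,0],
    [0,0,0,0],
    [0,0,0,0]
  ]
}}

```text
t: 41.9
eef_pos: [0.426, -0.1589, 0.2288]
tool_rot: [0.0, 1.0, -0.002, 0.0]
contact_force: [-6.6, 1.7, 23.2]
gripper_width: 0.005
```

```bash
python3 - <<'E'
from h import *
o=sensors.get_obs(); print(o["t"],o["eef_pos"],o["contact_force"])
c=Cam("scene"); c.save("s28.png",(220,150,520,400),2.5)
E
```

```text
41.9 [ 0.4259747  -0.15886608  0.22882954] [-6.58706031  1.65064429 23.23523241]
```

View pics/s28.png

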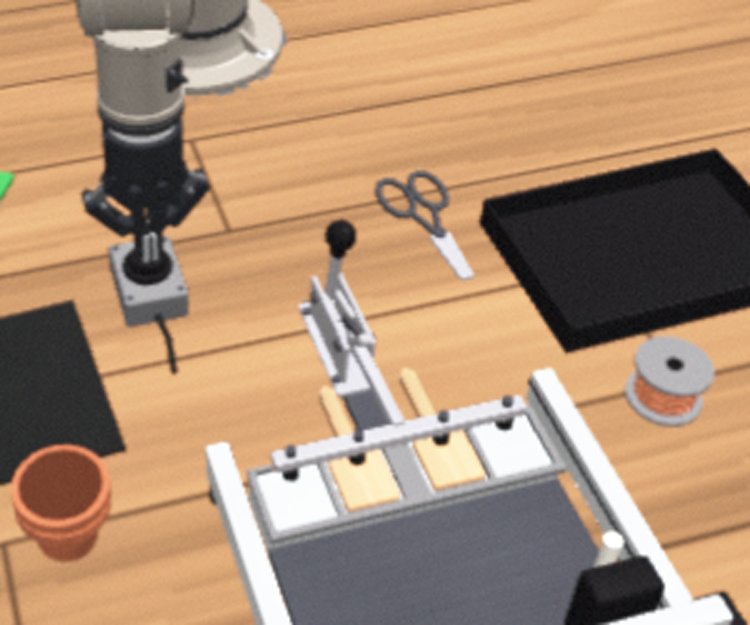

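Bottomed out (23 N at 12 mm). Releasing and going to the clamp.

Emit:
{"name": "play_rows", "arguments": {
  "commands": [
    [0,0,-0.01,0],
    [0,0,-0.02,0],
    [0,0,-0.03,0],
    [0,0,-0.04,0],
    [0.01,-0.005,-0.035,0],
    [0.025,-0.025,0,0],
    [0.03,-0.03,0,0],
    [0.03,-0.03,0,0],
    [0.03,-0.03,0,0],
    [0.025,-0.025,0,0],
    [0.012,-0.0165,0,0],
    [0,0,0,0],
    [0,0,0,0]
  ]
}}

```text
t: 43.25
eef_pos: [0.5876, 0.0016, 0.3619]
tool_rot: [0.0, 1.0, -0.002, -0.001]
contact_force: [-0.9, -0.3, -0.4]
gripper_width: 0.002
```

```bash
python3 - <<'E'
from h import *
o=sensors.get_obs(); print(o["t"],o["eef_pos"],o["contact_force"])
c=Cam("wrist"); c.save("w29.png")
c=Cam("scene"); c.save("s29.png",(220,150,520,400),2.5)
E
```

```text
43.25 [0.58758465 0.00160529 0.36189032] [-0.94893755 -0.34090516 -0.36074211]
```

View pics/w29.png

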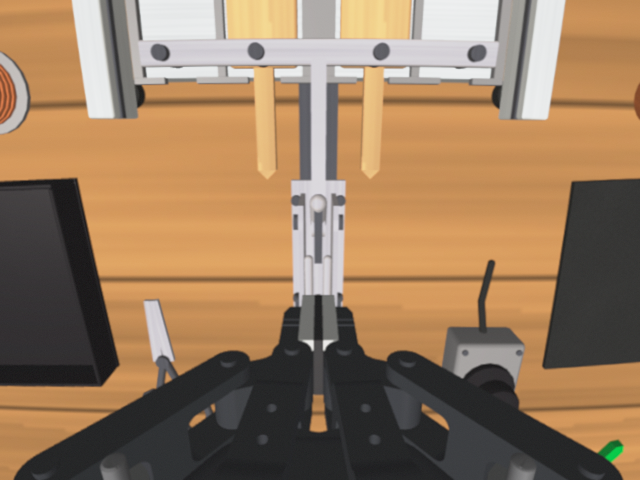

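View pics/s29.png

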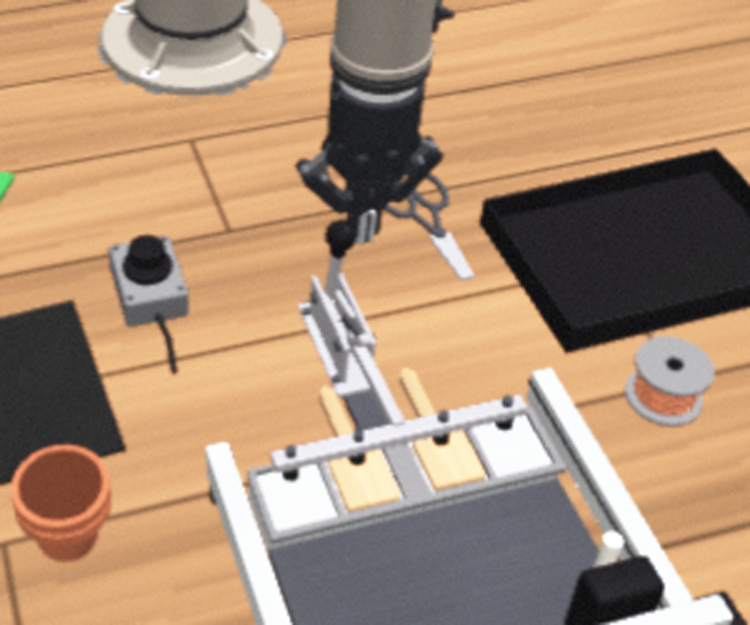

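```bash
python3 - <<'E'
from h import *
c=cv2.imread("pics/w29.png"); cv2.imwrite("pics/w29c.png",cv2.resize(c[0:190,200:440],None,fx=3.3,fy=3.1,interpolation=cv2.INTER_CUBIC))
E
```

```text
(no output)
```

View pics/w29c.png

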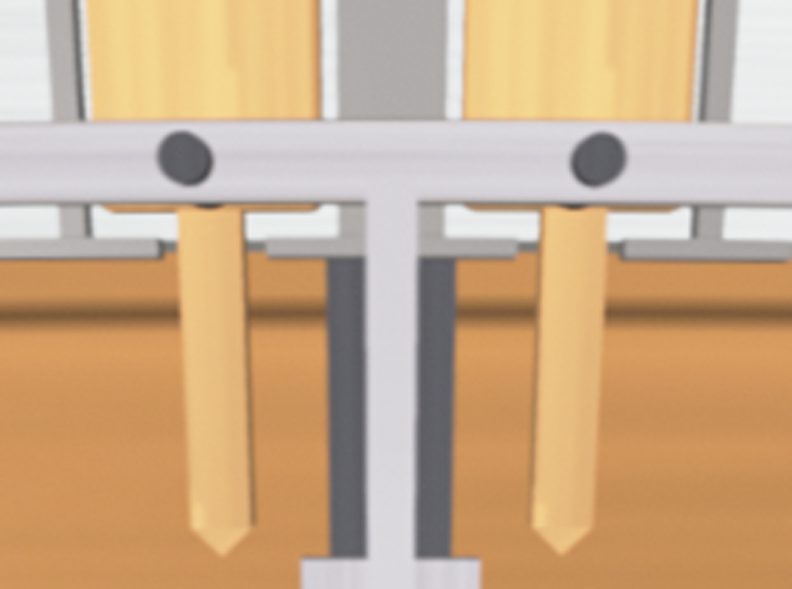

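Emit:
{"name": "play_rows", "arguments": {
  "commands": [
    [0,0,0.025,0],
    [0,0,0.025,0],
    [0,0,0.009,0],
    [-0.008,0,0,0],
    [-0.008,0,0,0],
    [-0.005,0,0,0],
    [-0.005,0,0,0],
    [-0.005,0,0,0],
    [-0.005,0,0,0],
    [-0.005,0,0,0],
    [-0.005,0,0,0],
    [-0.005,0,0,0],
    [-0.006,0,0,0],
    [0,0,0,0],
    [0,0,0,0]
  ]
}}

```text
t: 44.85
eef_pos: [0.5311, 0.0024, 0.3035]
tool_rot: [0.0, 1.0, -0.001, -0.0]
contact_force: [1.5, -0.7, 0.1]
gripper_width: -0.001
```

```bash
python3 - <<'E'
from h import *
o=sensors.get_obs(); print(o["t"],o["eef_pos"],o["contact_force"])
c=Cam("scene"); c.save("s30.png",(220,150,520,400),2.5)
E
```

```text
44.85 [0.53111277 0.0023838  0.3034682 ] [ 1.53443612 -0.74231068  0.1441071 ]
```

View pics/s30.png

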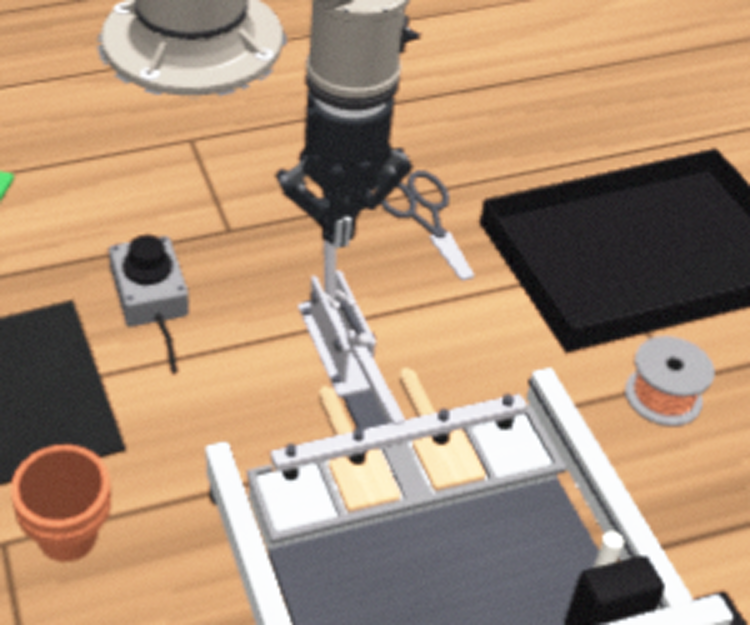

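Emit:
{"name": "play_rows", "arguments": {
  "commands": [
    [0.005,0,-0.02,0],
    [0,0,-0.035,0],
    [-0.015,0,0,0],
    [-0.015,0,0,0],
    [-0.035,0,0,0],
    [0,0,0,0],
    [0,0,0,0]
  ],
  "claw": 0.07
}}

```text
t: 45.6
eef_pos: [0.471, 0.0025, 0.3586]
tool_rot: [0.0, 1.0, -0.001, 0.0]
contact_force: [-0.4, -0.3, -0.5]
gripper_width: 0.815
```

```bash
cat >> h.py <<'E'
def knob(c,x0,z0):
    P=c.cloud()
    m=(abs(P[...,0]-x0)<.03)&(abs(P[...,1]-.002)<.02)&(P[...,2]>z0-.004)&(P[...,2]<z0+.02)&(c.f.max(-1)<90); q=P[m]
    r=least_squares(lambda p:np.linalg.norm(q-p,axis=1)-.015,[x0,0,z0],loss="soft_l1",f_scale=.001); return len(q),r.x
E
python3 - <<'E'
from h import *
print(tool()[:3,3]); c=Cam("wrist"); print(knob(c,.506,.144)); c.save("w31.png")
E
```

```text
[0.4709744  0.00253088 0.35863408]
(2577, array([0.50785028, 0.00281593, 0.14381086]))
```

View pics/w31.png

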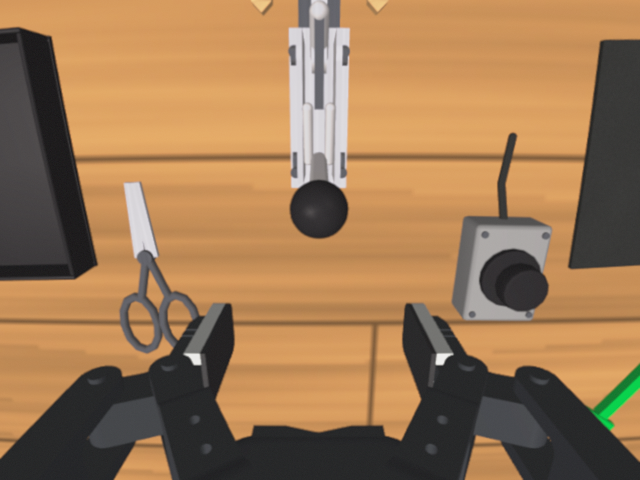

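Emit:
{"name": "play_rows", "arguments": {
  "commands": [
    [0.02,0,0,0],
    [0.017,0,0.015,0],
    [0,0,0.025,0],
    [0,0,0.02,0],
    [0,0,0.005,0],
    [0,0,0,0],
    [0,0,0,0]
  ]
}}

```text
t: 46.35
eef_pos: [0.509, 0.0025, 0.2943]
tool_rot: [-0.0, 1.0, -0.001, 0.001]
contact_force: [0.6, -0.1, 0.9]
gripper_width: 0.82
```

Emit:
{"name": "play_rows", "arguments": {
  "commands": [
    [0,0,0,0],
    [0,0,0,0],
    [0,0,0,0],
    [0,0,0,0],
    [0,0,0,0],
    [0,0,0,0],
    [0,0,0,0]
  ],
  "claw": 0.01,
  "force": 65
}}

```text
t: 47.05
eef_pos: [0.5085, 0.0021, 0.2945]
tool_rot: [0.0, 1.0, -0.002, 0.001]
contact_force: [-2.1, -0.7, 6.0]
gripper_width: 0.319
```

Emit:
{"name": "play_rows", "arguments": {
  "commands": [
    [-0.0042,0,0.0008,0],
    [-0.0042,0,0.001,0],
    [-0.0042,0,0.0013,0],
    [-0.004,0,0.0015,0],
    [-0.004,0,0.0016,0],
    [-0.004,0,0.0018,0],
    [-0.0042,0,0.0022,0],
    [-0.0041,0,0.0024,0],
    [-0.004,0,0.0026,0],
    [-0.0039,0,0.0027,0],
    [0,0,0,0]
  ]
}}

```text
t: 48.15
eef_pos: [0.4658, 0.0024, 0.276]
tool_rot: [0.0, 1.0, -0.002, -0.001]
contact_force: [-0.1, 0.5, 0.6]
gripper_width: 0.122
```

Emit:
{"name": "play_rows", "arguments": {
  "commands": [
    [-0.0036,0,0.003,0],
    [-0.0035,0,0.0032,0],
    [-0.0034,0,0.0033,0],
    [-0.0034,0,0.0034,0],
    [-0.0029,0,0.0037,0],
    [-0.0028,0,0.0038,0],
    [-0.0027,0,0.0039,0],
    [-0.0026,0,0.004,0],
    [0,0,0,0]
  ]
}}

```text
t: 49.05
eef_pos: [0.4419, 0.0026, 0.2467]
tool_rot: [0.0, 1.0, -0.001, -0.001]
contact_force: [0.2, 0.1, -0.9]
gripper_width: 0.116
```

```bash
python3 - <<'E'
from h import *
o=sensors.get_obs(); print(o["t"],o["eef_pos"],o["contact_force"],o["gripper_width"])
c=Cam("scene"); c.save("s32.png",(220,150,520,400),2.5)
E
```

```text
49.05 [0.44194788 0.00258057 0.24671024] [ 0.22726161  0.05429647 -0.9104494 ] 0.11587237119223373
```

View pics/s32.png

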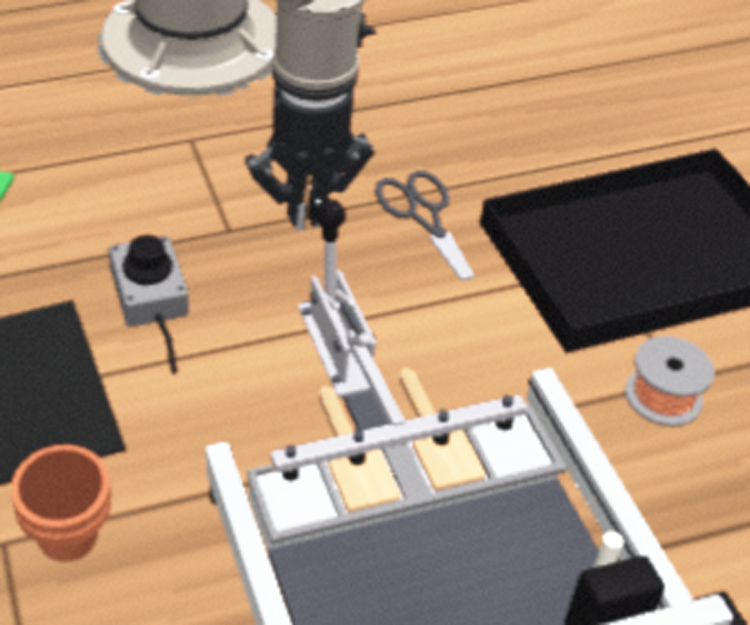

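The pinch slid off again, and the handle is still at ~0.33. I'll push from the front with closed fingers along the arc.

Emit:
{"name": "play_rows", "arguments": {
  "commands": [
    [0,0,-0.03,0],
    [0,0,-0.04,0],
    [0,0,-0.043,0],
    [0.025,0,0,0],
    [0.03,0,0,0],
    [0.03,0,0,0],
    [0.013,0,0,0],
    [0,0,0,0],
    [0,0,0.025,0],
    [0,0,0.025,0],
    [0,0,0.007,0],
    [0,0,0,0],
    [0,0,0,0]
  ],
  "claw": 0
}}

```text
t: 50.4
eef_pos: [0.5405, 0.0024, 0.3042]
tool_rot: [-0.0, 1.0, -0.001, 0.0]
contact_force: [1.1, -0.1, 0.8]
gripper_width: -0.001
```

Emit:
{"name": "play_rows", "arguments": {
  "commands": [
    [-0.005,0,0,0],
    [-0.005,0,0.0003,0],
    [-0.005,0,0.0005,0],
    [-0.005,0,0.0005,0],
    [-0.005,0,0.0007,0],
    [-0.0048,0,0,0],
    [-0.0056,0,0.002,0],
    [-0.0056,0,0.0024,0],
    [-0.0055,0,0.0025,0],
    [-0.0049,0,0.001,0],
    [-0.0049,0,0.001,0],
    [-0.0048,0,0.001,0],
    [0,0,0,0]
  ]
}}

```text
t: 51.7
eef_pos: [0.4783, 0.0025, 0.2908]
tool_rot: [0.0, 1.0, -0.001, -0.001]
contact_force: [0.3, 0.4, -0.5]
gripper_width: 0.001
```

```bash
python3 - <<'E'
from h import *
o=sensors.get_obs(); print(o["t"],o["eef_pos"],o["contact_force"],o["gripper_width"])
c=Cam("scene"); c.save("s33.png",(220,150,520,400),2.5)
E
```

```text
51.7 [0.47832507 0.0024655  0.29084477] [ 0.29670567  0.36506345 -0.46384812] 0.0007992210988631523
```

View pics/s33.png

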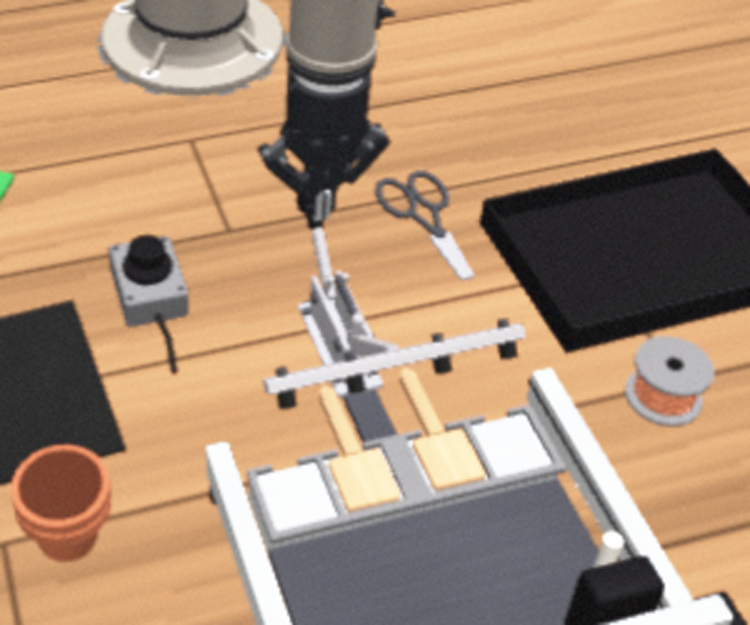

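Emit:
{"name": "play_rows", "arguments": {
  "commands": [
    [-0.0036,0,0.0031,0],
    [-0.0036,0,0.0031,0],
    [-0.0036,0,0.0031,0],
    [-0.0036,0,0.0031,0],
    [-0.004,0,0.0044,0],
    [-0.004,0,0.0044,0],
    [-0.0038,0,0.0045,0],
    [-0.003,0,0.0047,0],
    [-0.003,0,0.0047,0],
    [-0.0029,0,0.0048,0],
    [0,0,0.001,0],
    [0,0,0,0],
    [0,0,0,0]
  ]
}}

```text
t: 53.05
eef_pos: [0.4439, 0.0026, 0.2503]
tool_rot: [0.0, 1.0, -0.001, -0.001]
contact_force: [0.0, 0.2, 0.3]
gripper_width: -0.001
```

```bash
python3 - <<'E'
from h import *
o=sensors.get_obs(); print(o["t"],o["eef_pos"],o["contact_force"],o["gripper_width"])
c=Cam("scene"); c.save("s34.png",(220,150,520,400),2.5)
E
```

```text
53.05 [0.4438707  0.00255969 0.25027073] [0.04627895 0.18211498 0.29965607] -0.001412099751053531
```

View pics/s34.png

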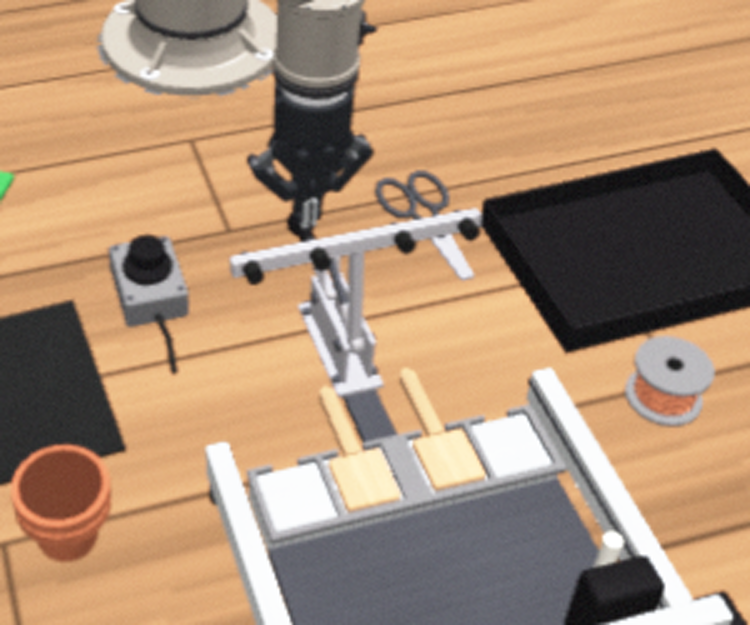

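Emit:
{"name": "play_rows", "arguments": {
  "commands": [
    [-0.003,0,0.002,0],
    [-0.003,0,0.002,0],
    [0,0,0.001,0],
    [0,0,0,0]
  ]
}}

```text
t: 53.5
eef_pos: [0.4415, 0.0026, 0.2484]
tool_rot: [-0.0, 1.0, -0.002, 0.005]
contact_force: [1.1, -1.9, 25.2]
gripper_width: -0.001
```

Emit:
{"name": "play_rows", "arguments": {
  "commands": [
    [0,0,-0.02,0],
    [0,0,-0.04,0],
    [0,0,-0.045,0],
    [0,0,-0.045,0],
    [0,0,-0.02,0],
    [0,0,0,0],
    [0,0,0,0]
  ]
}}

```text
t: 54.2
eef_pos: [0.4379, 0.0026, 0.4152]
tool_rot: [0.0, 1.0, -0.002, -0.0]
contact_force: [0.4, 0.1, -0.7]
gripper_width: 0.002
```

```bash
python3 - <<'E'
from h import *
print(tool()[:3,3]); c=Cam("wrist"); c.save("w35.png"); print(knob(c,.432,.064), c.at_z(316.5,225,.065))
P=c.cloud(); m=(c.f.max(-1)<60)&(abs(P[...,0]-.432)<.035)&(abs(P[...,1])<.03)&(P[...,2]>.05); v,u=np.nonzero(m); print(P[m].max(0),P[m].min(0))
E
```

```text
[0.43786252 0.0025822  0.41517261]
(1033, array([0.43158898, 0.00313373, 0.06327566])) [0.42957734 0.00429806 0.065     ]
[0.45955481 0.02999473 0.338239  ] [ 0.41809612 -0.02999965  0.06407022]
```

View pics/w35.png

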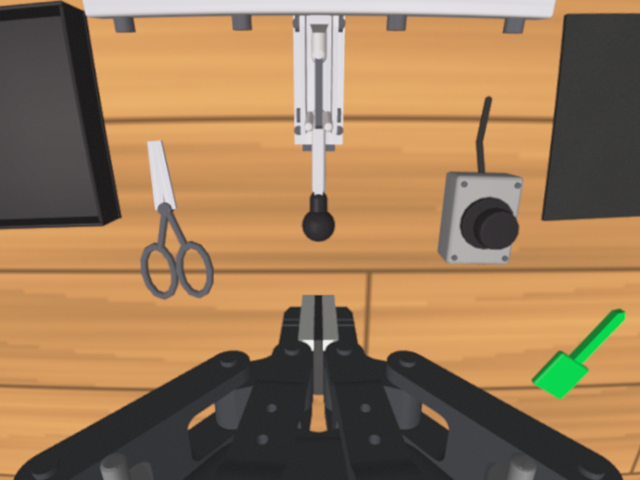

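The knob is back at its original open position (0.432, z 0.063), matching the start, so the clamp is fully open. Going to fetch the stake in pocket 2.

Emit:
{"name": "play_rows", "arguments": {
  "commands": [
    [0.025,-0.004,0,0],
    [0.035,-0.005,0,0],
    [0.035,-0.005,0,0],
    [0.035,-0.005,0,0],
    [0.035,-0.005,0,0],
    [0.035,-0.005,0,0],
    [0.03,-0.005,0,0],
    [0.013,-0.0045,0,0],
    [0,0,0.03,0],
    [0,0,0.04,0],
    [0,0,0.035,0],
    [0,0,0,0],
    [0,0,0,0]
  ],
  "claw": 0.035,
  "force": 60
}}

```text
t: 55.55
eef_pos: [0.6811, 0.0404, 0.3092]
tool_rot: [0.0, 1.0, -0.001, -0.002]
contact_force: [0.7, -0.2, 1.4]
gripper_width: 0.412
```

```bash
python3 - <<'E'
from h import *
np.set_printoptions(precision=4,suppress=True)
c=Cam("wrist"); T=tool(); print(T[:3,3],T[1,0],sensors.get_obs()["gripper_width"])
print(held(c,.04,(.6,.8,-0.1,.0),tol=.006)); print(held(c,.04,(.6,.8,0.0,.1),tol=.006))
c.save("w36.png",(0,60,640,460),1.2)
E
```

```text
[0.6818 0.0405 0.3111] -0.002979047818190824 0.4105346317303877
[(array([ 0.7323, -0.0382,  0.0001]), np.float64(0.15374154033956827), 0.0404, 8866)]
[(array([ 0.7325,  0.0416, -0.0058]), np.float64(0.09705954134848097), 0.0404, 8670)]
```

View pics/w36.png

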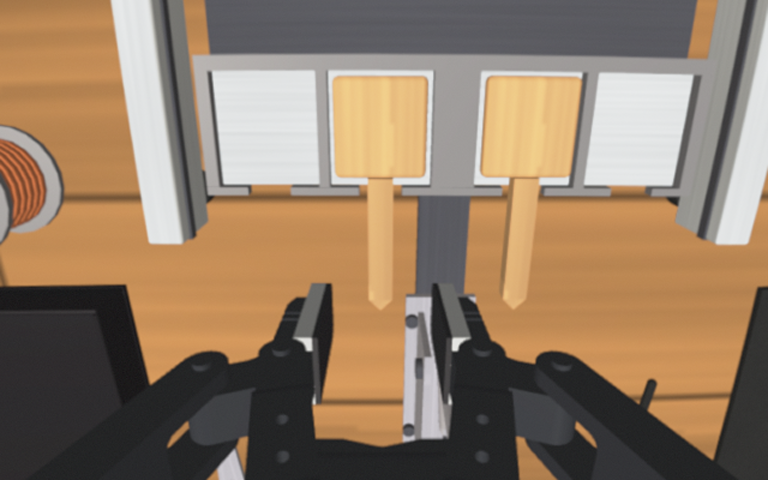

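Both stakes sit undisturbed in pockets 2 and 1 (heads at (380,127) and (532,127)); no ink mark is rendered. Grasping the pocket 2 stake.

Emit:
{"name": "play_rows", "arguments": {
  "commands": [
    [-0.0003,-0.0008,0.02,0],
    [0,0,0.03,0],
    [0,0,0.03,0],
    [0,0,0.015,0],
    [0,0,0.007,0],
    [0,0,0.003,0],
    [0,0,0,0],
    [0,0,0,0]
  ]
}}

```text
t: 56.4
eef_pos: [0.6818, 0.0413, 0.207]
tool_rot: [-0.0, 1.0, -0.002, 0.001]
contact_force: [-0.5, -0.0, 0.5]
gripper_width: 0.41
```

Emit:
{"name": "play_rows", "arguments": {
  "commands": [
    [0,0,0,0],
    [0,0,0,0],
    [0,0,0,0],
    [0,0,0,0],
    [0,0,0,0],
    [0,0,0,0]
  ],
  "claw": 0.008
}}

```text
t: 57.0
eef_pos: [0.6815, 0.0413, 0.2064]
tool_rot: [-0.0, 1.0, -0.001, 0.001]
contact_force: [-1.4, -0.9, 6.1]
gripper_width: 0.14
```

Emit:
{"name": "play_rows", "arguments": {
  "commands": [
    [0,0,-0.005,0],
    [0,0,-0.01,0],
    [0,0,-0.025,0],
    [0,0,-0.03,0],
    [0,0,-0.03,0],
    [0,0,-0.01,0],
    [0,0,0,0],
    [0,0,0,0]
  ]
}}

```text
t: 57.8
eef_pos: [0.6806, 0.0412, 0.3145]
tool_rot: [0.0, 1.0, -0.001, -0.001]
contact_force: [-0.4, -0.8, -0.7]
gripper_width: 0.134
```

```bash
python3 - <<'E'
from h import *
np.set_printoptions(precision=4,suppress=True)
c=Cam("wrist"); T=tool(); print(T[:3,3],T[1,0],sensors.get_obs()["gripper_width"])
print(held(c,T[2,3]-.166,(.6,.8,-0.1,.1)))
c.save("w37.png",(0,60,640,460),1.2)
t=Cam("top"); t.save("t37.png",(110,130,320,300),3.5)
E
```

```text
[0.6805 0.0412 0.3139] -0.0028164590749976855 0.13961061469340694
[(array([ 0.7308,  0.0415, -0.0042]), np.float64(0.08403138824496934), 0.148, 23083)]
```

View pics/w37.png

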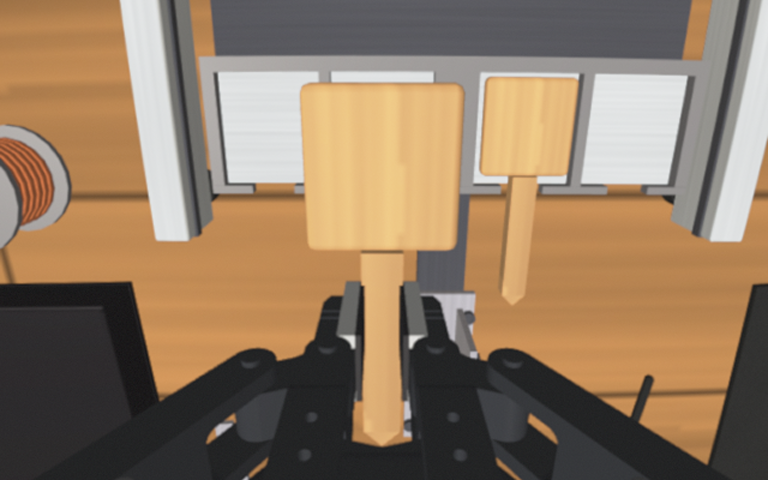

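View pics/t37.png

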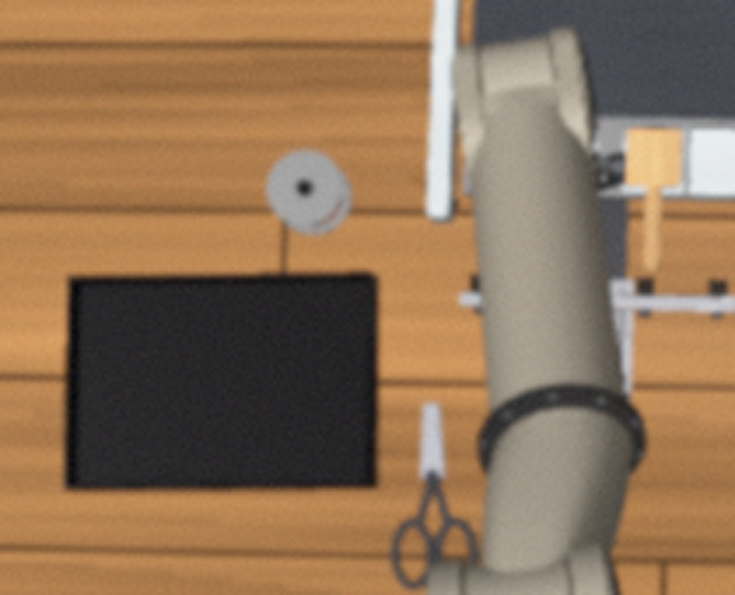

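Emit:
{"name": "play_rows", "arguments": {
  "commands": [
    [0,-0.02,0,0],
    [0,-0.03,0,0],
    [0,-0.035,0,0],
    [0,-0.035,0,0],
    [0,-0.035,0,0],
    [0,-0.035,0,0],
    [-0.01,-0.035,0,0],
    [-0.025,-0.035,0,0],
    [-0.03,-0.025,-0.01,0],
    [-0.035,-0.015,-0.015,0],
    [-0.035,0,-0.015,0],
    [-0.03,0,0,0],
    [0,0,0,0],
    [0,0,0,0],
    [0,0,0,0]
  ]
}}

```text
t: 59.4
eef_pos: [0.518, 0.3412, 0.3547]
tool_rot: [0.0, 1.0, -0.002, -0.0]
contact_force: [1.1, -0.7, -0.6]
gripper_width: 0.139
```

```bash
python3 - <<'E'
from h import *
np.set_printoptions(precision=4,suppress=True)
c=Cam("wrist"); T=tool(); print(T[:3,3],T[1,0],sensors.get_obs()["gripper_width"])
c.save("w38.png"); P=c.cloud(); np.save("w38d.npy",P)
print(held(c,T[2,3]-.166,(.4,.7,.2,.5)))
E
```

```text
[0.5182 0.3411 0.3547] -0.004532246944970045 0.13700160009265674
[(array([ 0.5685,  0.3415, -0.0053]), np.float64(0.07637074045882013), 0.1883, 23236)]
```

View pics/w38.png

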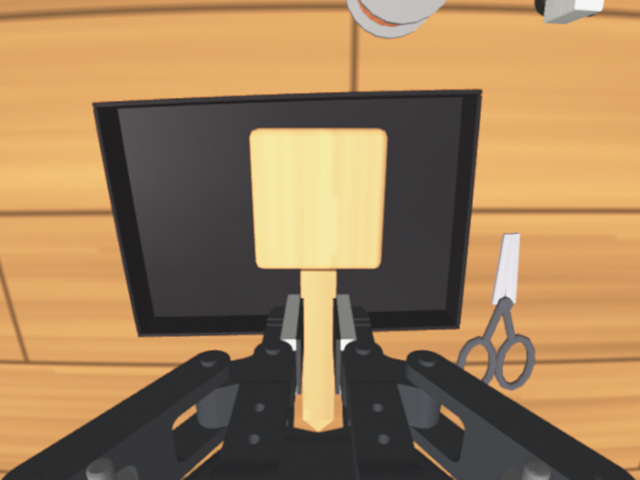

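```bash
python3 - <<'E'
from h import *
np.set_printoptions(precision=4,suppress=True)
c=Cam("wrist")
W=np.array([c.at_z(*p,.036)[:2] for p in((95,104),(480,91),(459,328),(138,336))]); print(W,W.mean(0))
M=np.array([(.1,.145),(.1,-.145),(-.1,-.145),(-.1,.145)])
def res(p):
    cc,s=np.cos(p[2]),np.sin(p[2]); return (M@np.array([[cc,s],[-s,cc]])+p[:2]-W).ravel()
r=least_squares(res,[.51,.35,0]); print(r.x,r.fun.round(4))
x,y,a=r.x
for ty in(.035,-.035):
    o=np.array([x,y])+[.036*np.cos(a)-ty*np.sin(a),.036*np.sin(a)+ty*np.cos(a)]; print(ty,o,o-.0505*np.array([np.cos(a),np.sin(a)]))
E
```

```text
[[0.6129 0.5069]
 [0.6199 0.222 ]
 [0.4228 0.216 ]
 [0.4158 0.504 ]] [0.5178 0.3622]
[0.5178 0.3622 0.0238] [ 0.0015  0.0026  0.0014 -0.0023 -0.0015 -0.0011 -0.0014  0.0008]
0.035 [0.553  0.3981] [0.5025 0.3969]
-0.035 [0.5547 0.3281] [0.5042 0.3269]
```

Emit:
{"name": "play_rows", "arguments": {
  "commands": [
    [-0.0055,-0.02,0,0],
    [-0.005,-0.02,0,0],
    [-0.005,-0.016,0,0],
    [0,0,0.02,-1.7],
    [0,0,0.03,0],
    [0,0,0.03,0],
    [0,0,0.03,0],
    [0,0,0.025,0],
    [0,0,0.015,0],
    [0,0,0.01,0],
    [0,0,0.006,0],
    [0,0,0.003,0],
    [0,0,0.002,0],
    [0,0,0,0],
    [0,0,0,0]
  ]
}}

```text
t: 61.0
eef_pos: [0.5019, 0.398, 0.1852]
tool_rot: [-0.0, 1.0, 0.013, 0.0]
contact_force: [-0.7, 0.6, 0.2]
gripper_width: 0.134
```

```bash
python3 - <<'E'
from h import *
np.set_printoptions(precision=4,suppress=True)
o=sensors.get_obs(); c=Cam("wrist"); T=tool(); print(T[:3,3],T[1,0],o["gripper_width"],o["contact_force"])
c.save("w39.png")
print(held(c,T[2,3]-.166,(.4,.7,.2,.5)))
E
```

```text
[0.5019 0.3979 0.1852] 0.026722838171324686 0.1335981148249682 [-0.742   0.6381  0.2491]
[(array([0.5527, 0.3999, 0.0259]), np.float64(0.07553995792908849), 0.0189, 23236)]
```

View pics/w39.png

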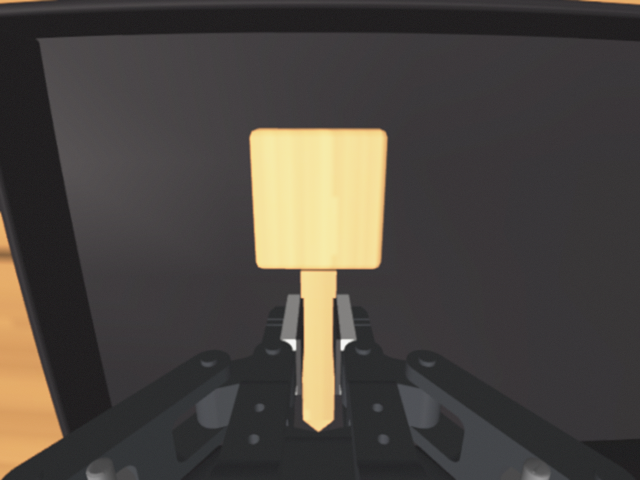

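Top at z=0.019, and the target is 0.014, so 4–5 mm more, then release.

Emit:
{"name": "play_rows", "arguments": {
  "commands": [
    [0,0,0.002,0],
    [0,0,0.0015,0],
    [0,0,0.001,0],
    [0,0,0,0],
    [0,0,0,0]
  ]
}}

```text
t: 61.55
eef_pos: [0.5017, 0.3978, 0.1807]
tool_rot: [-0.0, 1.0, 0.013, 0.0]
contact_force: [-1.8, -1.5, 6.3]
gripper_width: 0.137
```

Emit:
{"name": "play_rows", "arguments": {
  "commands": [
    [0,0,0,0],
    [0,0,0,0],
    [0,0,0,0],
    [0,0,0,0],
    [0,0,0,0],
    [0,0,-0.01,0],
    [0,0,-0.03,0],
    [0,0,-0.04,0],
    [0,0,-0.04,0],
    [0,0,0,0],
    [0,0,0,0]
  ],
  "claw": 0.035
}}

```text
t: 62.65
eef_pos: [0.5019, 0.3979, 0.3018]
tool_rot: [-0.001, 1.0, 0.013, 0.001]
contact_force: [-0.3, 0.2, -0.1]
gripper_width: 0.412
```

```bash
python3 - <<'E'
from h import *
np.set_printoptions(precision=4,suppress=True)
o=sensors.get_obs(); c=Cam("wrist"); T=tool(); print(T[:3,3],T[1,0],o["gripper_width"],o["contact_force"])
c.save("w40.png")
print(held(c,.014,(.4,.62,.2,.5),smin=30,tol=.006))
E
```

```text
[0.5015 0.3975 0.3002] 0.026722489471022418 0.41210068191462074 [-0.2723  0.22   -0.1107]
[(array([0.5523, 0.4002, 0.0272]), np.float64(0.10832798215594944), 0.0144, 7549)]
```

View pics/w40.png

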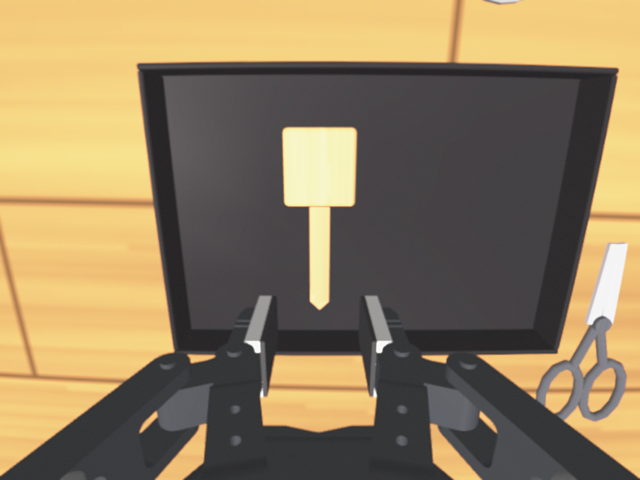

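Emit:
{"name": "play_rows", "arguments": {
  "commands": [
    [0,0,-0.01,1.7],
    [0.03,0.005,0,0],
    [0.035,0.01,0,0],
    [0.035,0.015,0,0],
    [0.035,0.02,0,0],
    [0.03,0.025,0,0],
    [0.0148,0.03,0,0],
    [0,0.035,0,0],
    [0,0.035,0,0],
    [0,0.035,0,0],
    [0,0.035,0,0],
    [0,0.035,0,0],
    [0,0.035,0,0],
    [0,0.035,0,0],
    [0,0.035,0,0],
    [0,0.03,0,0],
    [0,0.021,0,0],
    [0,0,0,0],
    [0,0,0,0]
  ]
}}

```text
t: 64.6
eef_pos: [0.68, -0.0386, 0.3094]
tool_rot: [-0.0, 1.0, -0.002, -0.001]
contact_force: [-0.6, 1.4, -1.0]
gripper_width: 0.406
```

```bash
python3 - <<'E'
from h import *
np.set_printoptions(precision=4,suppress=True)
o=sensors.get_obs(); c=Cam("wrist"); T=tool(); print(T[:3,3],T[1,0],o["gripper_width"],o["contact_force"])
c.save("w41.png")
print(held(c,.04,(.6,.8,-0.1,.0),tol=.006))
E
```

```text
[ 0.6801 -0.0373  0.3095] -0.002220545686891795 0.4063752784119723 [-0.5751  1.3508 -0.9774]
[(array([ 0.7322, -0.0385, -0.0041]), np.float64(0.07615172513975917), 0.0404, 8568)]
```

View pics/w41.png

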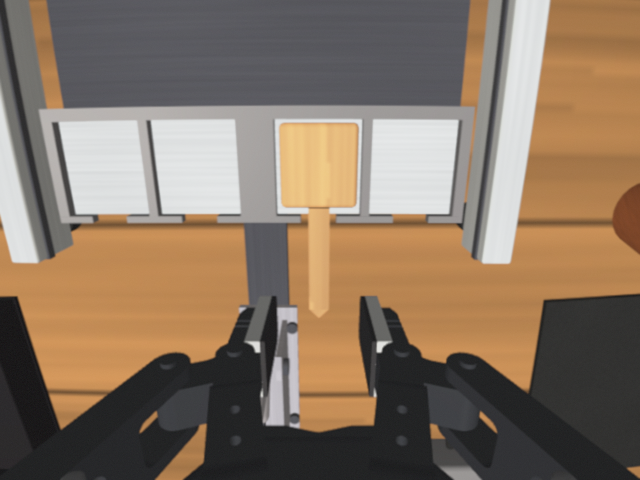

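Leg centred at (318,270) under the fingers. Grasping.

Emit:
{"name": "play_rows", "arguments": {
  "commands": [
    [0.0013,0,0.02,0],
    [0,0,0.03,0],
    [0,0,0.03,0],
    [0,0,0.013,0],
    [0,0,0.007,0],
    [0,0,0.003,0],
    [0,0,0,0],
    [0,0,0,0]
  ]
}}

```text
t: 65.45
eef_pos: [0.6821, -0.0387, 0.2083]
tool_rot: [-0.0, 1.0, -0.001, 0.001]
contact_force: [0.6, -0.3, 1.0]
gripper_width: 0.408
```

Emit:
{"name": "play_rows", "arguments": {
  "commands": [
    [0,0,0,0],
    [0,0,0,0],
    [0,0,0,0],
    [0,0,0,0],
    [0,0,0,0],
    [0,0,0,0]
  ],
  "claw": 0.008
}}

```text
t: 66.05
eef_pos: [0.6819, -0.0389, 0.208]
tool_rot: [0.0, 1.0, -0.002, 0.001]
contact_force: [-1.8, -0.1, 6.5]
gripper_width: 0.141
```

Emit:
{"name": "play_rows", "arguments": {
  "commands": [
    [0,0,-0.005,0],
    [0,0,-0.01,0],
    [0,0,-0.025,0],
    [0,0,-0.03,0],
    [0,0,-0.03,0],
    [0,0,-0.01,0],
    [0,0,0,0],
    [0,0,0,0]
  ]
}}

```text
t: 66.85
eef_pos: [0.681, -0.0387, 0.316]
tool_rot: [0.0, 1.0, -0.001, -0.001]
contact_force: [0.1, 0.4, -0.1]
gripper_width: 0.133
```

Emit:
{"name": "play_rows", "arguments": {
  "commands": [
    [0,-0.02,0,0],
    [0,-0.03,0,0],
    [0,-0.035,0,0],
    [0,-0.035,0,0],
    [0,-0.035,0,0],
    [0,-0.035,0,0],
    [0,-0.035,0,0],
    [0,-0.035,0,0],
    [-0.01,-0.03,0,0],
    [-0.025,-0.03,-0.01,0],
    [-0.03,-0.025,-0.015,0],
    [-0.035,-0.02,-0.015,0],
    [-0.035,0,0,0],
    [-0.03,0,0,0],
    [-0.01,0,0,0],
    [0,0,0,0],
    [0,0,0,0],
    [0,0,0,0]
  ]
}}

```text
t: 68.65
eef_pos: [0.509, 0.3262, 0.3565]
tool_rot: [0.0, 1.0, -0.002, 0.0]
contact_force: [0.5, -0.6, 0.3]
gripper_width: 0.133
```

```bash
python3 - <<'E'
from h import *
np.set_printoptions(precision=4,suppress=True)
o=sensors.get_obs(); c=Cam("wrist"); T=tool(); print(T[:3,3],T[1,0],o["gripper_width"],o["contact_force"])
c.save("w42.png")
print(held(c,T[2,3]-.166,(.4,.7,.2,.5)),held(c,.014,(.4,.62,.2,.5),smin=30,tol=.006,minpx=1500))
E
```

```text
[0.5089 0.3262 0.3566] -0.004729162522391887 0.13325962281820586 [ 0.5399 -0.6101  0.2648]
[(array([ 0.5594,  0.3262, -0.0101]), np.float64(0.06830186474434895), 0.1886, 22656)] [(array([ 0.594 ,  0.3698, -0.5354]), np.float64(0.17039831970165153), 0.0144, 2675)]
```

View pics/w42.png

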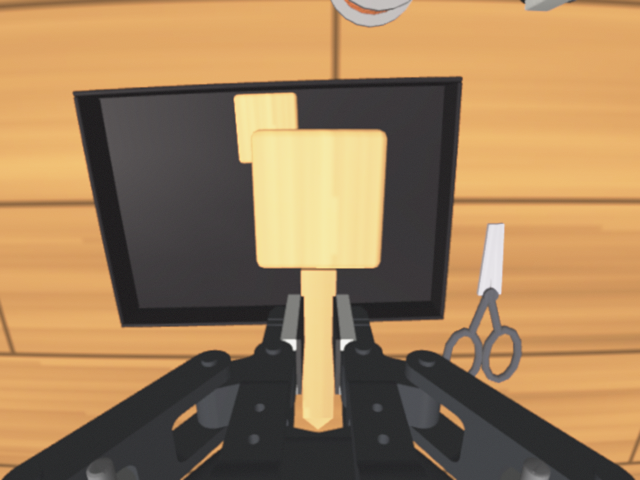

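```bash
python3 - <<'E'
from h import *
np.set_printoptions(precision=4,suppress=True)
c=Cam("wrist")
for p in ((266,93),(235,96),(297,94),(240,161)): print(p,c.at_z(*p,.014))
t=Cam("top"); t.save("t42.png",(110,180,320,300),3.5); s=Cam("scene"); s.save("s42.png",(380,150,580,320),4)
E
```

```text
(266, 93) [0.611  0.3671 0.014 ]
(235, 96) [0.609  0.3917 0.014 ]
(297, 94) [0.6101 0.3426 0.014 ]
(240, 161) [0.5582 0.391  0.014 ]
```

View pics/s42.png

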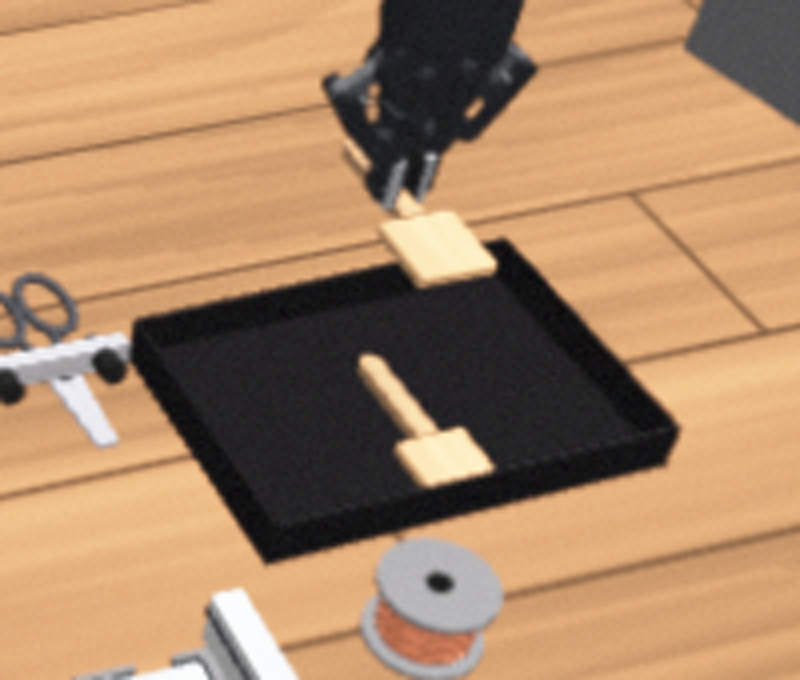

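The first stake was knocked a few cm aside and now lies flat in the tray with its head at (0.584, 0.367). I'll put the second one clear of it at y≈0.287.

Emit:
{"name": "play_rows", "arguments": {
  "commands": [
    [-0.002,0.02,0,0],
    [-0.0035,0.02,0,0],
    [0,0,0,-1.9],
    [0,0,0.02,0],
    [0,0,0.03,0],
    [0,0,0.03,0],
    [0,0,0.03,0],
    [0,0,0.025,0],
    [0,0,0.015,0],
    [0,0,0.01,0],
    [0,0,0.006,0],
    [0,0,0.003,0],
    [0,0,0.002,0],
    [0,0,0,0],
    [0,0,0,0]
  ]
}}

```text
t: 70.35
eef_pos: [0.5022, 0.2869, 0.1866]
tool_rot: [-0.0, 1.0, 0.015, 0.0]
contact_force: [0.0, 0.5, -0.1]
gripper_width: 0.134
```

```bash
python3 - <<'E'
from h import *
np.set_printoptions(precision=4,suppress=True)
o=sensors.get_obs(); c=Cam("wrist"); T=tool(); print(T[:3,3],T[1,0],o["gripper_width"],o["contact_force"])
c.save("w43.png")
print(held(c,T[2,3]-.166,(.4,.7,.2,.5)))
E
```

```text
[0.5021 0.2869 0.1865] 0.030273690867079768 0.13374158934653438 [ 0.0013  0.4665 -0.0795]
[(array([0.584 , 0.3673, 0.0198]), np.float64(0.09000172068067909), 0.0144, 24847), (array([0.5526, 0.2889, 0.0198]), np.float64(0.07771341664943668), 0.0188, 22662)]
```

View pics/w43.png

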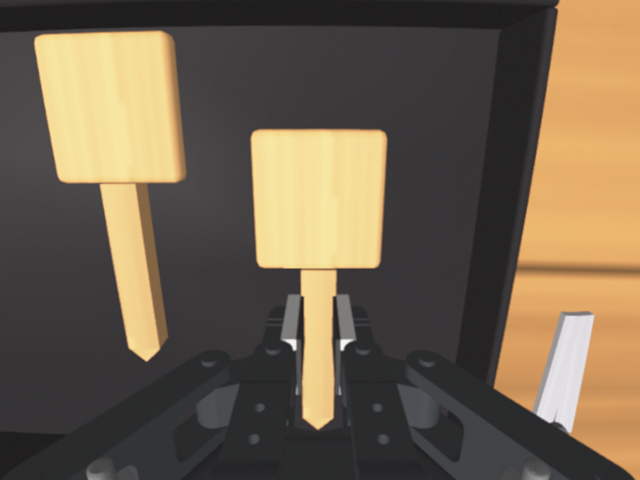

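Both are parallel, and the first is flat at z=0.0144. Lowering 4.5 mm and releasing.

Emit:
{"name": "play_rows", "arguments": {
  "commands": [
    [0,0,0.002,0],
    [0,0,0.0015,0],
    [0,0,0.001,0],
    [0,0,0,0],
    [0,0,0,0]
  ]
}}

```text
t: 70.9
eef_pos: [0.502, 0.2868, 0.1822]
tool_rot: [0.0, 1.0, 0.015, 0.0]
contact_force: [-1.7, -0.8, 7.8]
gripper_width: 0.133
```

Emit:
{"name": "play_rows", "arguments": {
  "commands": [
    [0,0,0,0],
    [0,0,0,0],
    [0,0,0,0],
    [0,0,0,0],
    [0,0,0,0],
    [0,0,-0.01,0],
    [0,0,-0.03,0],
    [0,0,-0.04,0],
    [0,0,-0.04,0],
    [0,0,-0.04,0],
    [0,0,-0.04,0],
    [0,0,0,0],
    [0,0,0,0]
  ],
  "claw": 0.035
}}

```text
t: 72.2
eef_pos: [0.502, 0.2867, 0.3831]
tool_rot: [-0.001, 1.0, 0.015, 0.001]
contact_force: [0.3, 0.2, 0.2]
gripper_width: 0.408
```

```bash
python3 - <<'E'
from h import *
np.set_printoptions(precision=4,suppress=True)
o=sensors.get_obs(); c=Cam("wrist"); T=tool(); print(T[:3,3],T[1,0],o["gripper_width"],o["contact_force"])
c.save("w44.png")
print(held(c,.014,(.4,.62,.2,.5),smin=30,tol=.006,minpx=1500))
s=Cam("scene"); s.save("s44.png"); t=Cam("top"); t.save("t44.png",(110,70,510,350),2)
E
```

```text
[0.5016 0.2865 0.3816] 0.030264254338754112 0.4084932955686794 [0.2793 0.1832 0.1513]
[(array([0.5839, 0.3671, 0.027 ]), np.float64(0.1542337510322222), 0.0143, 4998), (array([0.5524, 0.2887, 0.023 ]), np.float64(0.13202262151815428), 0.0144, 4557)]
```

View pics/w44.png

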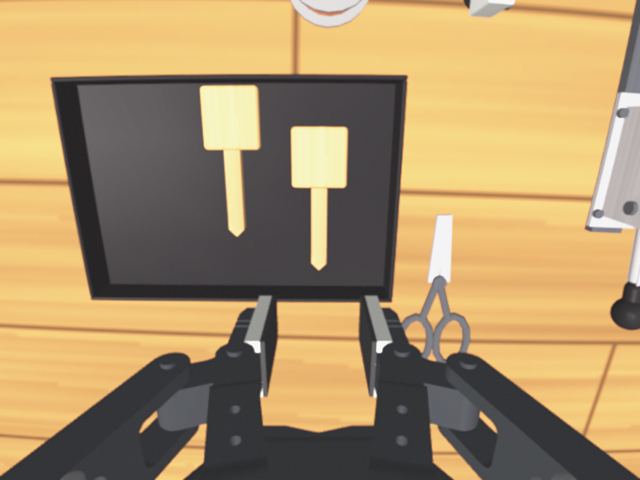

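View pics/s44.png

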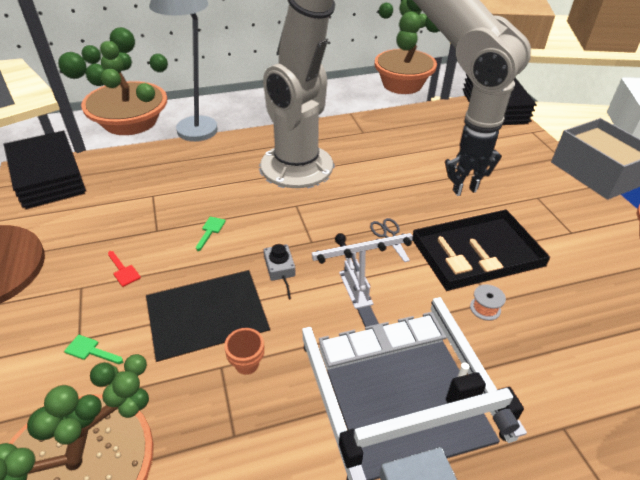

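View pics/t44.png

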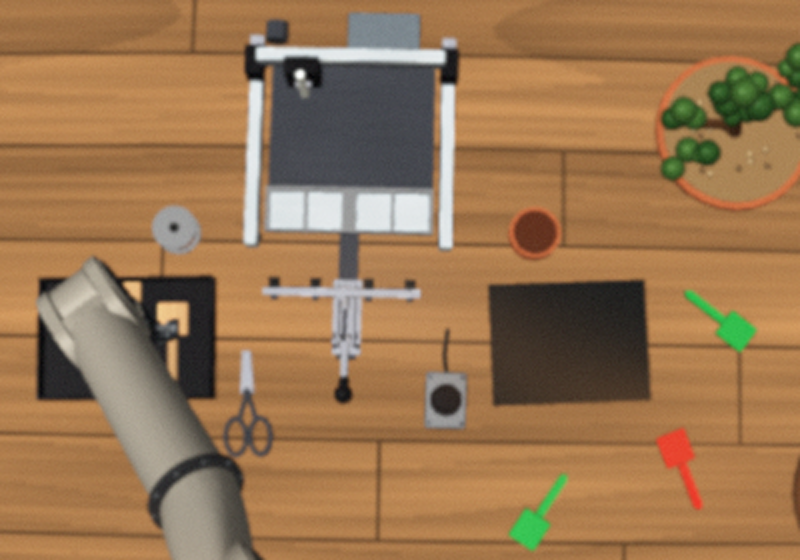

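Both stakes lie flat (tops at z=0.014) side by side in the tray. The clamp is open, and the bystanders and look-alikes are unmoved. Handing in.

```bash
python3 - <<'E'
from station import bot
print(bot.hand_in())
E
```

```text
the job is handed in; nothing more can be done
None
```

The job is handed in, but I could not confirm two things by camera: the guide light and any writing on the stakes.

**What I did:** There were two stakes on the board. I put them in pockets 2 and 1, leg towards the clamp, and locked the clamp. I held the trigger on its halfway stop at about 5–8 N for just over 2 s, then pressed it fully down to about 12 mm and 23 N. I swung the clamp back to its open stop and laid both stakes in the black tray.

**Last checks:** Both stakes lie flat, with tops at z ≈ 0.014 m and heads about 78 mm apart, and they were never turned over. The knob is back at its starting position. The shears, pots, spool and the green and red look-alikes look unmoved in the final pictures, and the gripper touches nothing.

**What failed or disagreed:**
- **Guide light and writing:** I saw neither the light nor any ink on the heads in the pictures. The halfway stop was judged from force and travel alone.
- **Clamp:** pinching the knob slipped three times, so I finished both swings by pushing it with closed fingers.
- **First stake in the tray:** it was knocked about 3 cm along and 3 cm across while I fetched the second. It stayed flat, so I left it and placed the second clear of it. They are parallel but about 3 cm offset lengthwise.

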